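Lay out a pebble sun-print on six handmade cards

TASK

The six paper cards in the print tray have dried flat: first take the steel weights off them and put each one back in its own well in the weight block. Then lift the pebble shaker by its handle, tip and shake it along the whole tray so that its pebbles fall at both ends and in the middle, and put the empty shaker back in its bay. In the end all pebbles lie evenly in the tray, none on top of another and at least one on each of the six cards (one that landed badly may be moved by hand afterwards); leave the jar, the spool and the clothes peg where they are.

Things in the scene. Friction and masses are not known exactly. Their poses are not given: they have to be found in the camera images.
- tray_floor (a point): Centre of the inner floor (7 mm above the table) of the fixed low wooden print tray, 190 (x) x 282 mm (y) inside, slightly turned. Rim 8 mm thick, 17 mm above the floor. Six pink paper cards, 88 x 88 mm, glued to the floor with 4 mm gaps: centres at tray x = -46 and +46 mm, tray y = -92, 0 and +92 mm.
- shaker: Pebble shaker, 0.26 kg: a straight metal trough open at the top and at one end, 170 mm long, floor 3 mm thick, 50 mm wide inside (56 outside), walls 43 mm tall, a bridge over them at x = -32 mm up to 46 mm. Origin: centre of its underside, x along it: open mouth at -85 mm, closed back at +85. Level it keeps the pebbles; mouth down 10 to 25 degrees and shaken in short strokes they creep out one or two at a time, unshaken they rush out at 30 to 38.
- shaker_handle (a point): Centre of the shaker's handle: a wooden bar 128 mm long (along shaker x), 18 mm wide, 22 mm tall; 24.5 mm behind the shaker's origin in x, 93 mm above its underside. Free space of 36 mm below the bar. Axes as the shaker's.
- shaker_mouth (a point): Middle of the lip of the trough's open end: 85 mm from the shaker's origin towards -x, 3 mm above its underside. Pebbles leave here towards shaker -x.
- dock_floor (a point): Centre of the floor (4 mm above the table) of the shaker's own bay, a fixed shallow plywood tray with the shaker's outline dark on its floor: 186 x 72 mm inside (8 mm play round the shaker), walls 8 mm thick and 10 mm high, x along its length. The shaker starts here, its origin over this point, its x along the bay's.
- pebble1: A grey river pebble, a flattened round stone 20 to 22 mm across and 14.4 mm thick, 11 g. Origin at its centre; z is the thickness axis. All the pebbles start in the shaker; between 7 and 10 of these exist in a run.
- pebble2: A grey river pebble, a flattened round stone 20 to 22 mm across and 14.4 mm thick, 11 g. Origin at its centre; z is the thickness axis. All the pebbles start in the shaker; between 7 and 10 of these exist in a run.
- pebble3: A grey river pebble, a flattened round stone 20 to 22 mm across and 14.4 mm thick, 11 g. Origin at its centre; z is the thickness axis. All the pebbles start in the shaker; between 7 and 10 of these exist in a run.
- pebble4: A grey river pebble, a flattened round stone 20 to 22 mm across and 14.4 mm thick, 11 g. Origin at its centre; z is the thickness axis. All the pebbles start in the shaker; between 7 and 10 of these exist in a run.
- pebble5: A grey river pebble, a flattened round stone 20 to 22 mm across and 14.4 mm thick, 11 g. Origin at its centre; z is the thickness axis. All the pebbles start in the shaker; between 7 and 10 of these exist in a run.
- pebble6: A grey river pebble, a flattened round stone 20 to 22 mm across and 14.4 mm thick, 11 g. Origin at its centre; z is the thickness axis. All the pebbles start in the shaker; between 7 and 10 of these exist in a run.
- pebble7: A grey river pebble, a flattened round stone 20 to 22 mm across and 14.4 mm thick, 11 g. Origin at its centre; z is the thickness axis. All the pebbles start in the shaker; between 7 and 10 of these exist in a run.
- pebble8: A grey river pebble, a flattened round stone 20 to 22 mm across and 14.4 mm thick, 11 g. Origin at its centre; z is the thickness axis. All the pebbles start in the shaker; between 7 and 10 of these exist in a run.
- pebble9: A grey river pebble, a flattened round stone 20 to 22 mm across and 14.4 mm thick, 11 g. Origin at its centre; z is the thickness axis. All the pebbles start in the shaker; between 7 and 10 of these exist in a run.
- pebble10: A grey river pebble, a flattened round stone 20 to 22 mm across and 14.4 mm thick, 11 g. Origin at its centre; z is the thickness axis. All the pebbles start in the shaker; between 7 and 10 of these exist in a run.
- bar_short: The short paper weight: a steel bar 60 mm long (its x), 30 mm wide, 24 mm tall, 0.34 kg nominal, with a wooden fin on the middle of its top to lift it by, 36 mm long (along x), 16 mm wide, 32 mm tall (top at 56 mm). 1 dark dot at one end. Origin: centre of its underside. Starts lying on the cards in the tray; two or three of the weights exist in a run.
- bar_medium: The medium paper weight: a steel bar 85 mm long (its x), 30 mm wide, 24 mm tall, 0.48 kg nominal, with a wooden fin on the middle of its top to lift it by, 36 mm long (along x), 16 mm wide, 32 mm tall (top at 56 mm). 2 dark dots at one end. Origin: centre of its underside. Starts lying on the cards in the tray; two or three of the weights exist in a run.
- bar_long: The long paper weight: a steel bar 110 mm long (its x), 30 mm wide, 24 mm tall, 0.62 kg nominal, with a wooden fin on the middle of its top to lift it by, 36 mm long (along x), 16 mm wide, 32 mm tall (top at 56 mm). 3 dark dots at one end. Origin: centre of its underside. Starts lying on the cards in the tray; two or three of the weights exist in a run.
- well_short (a point): Centre of the floor (8 mm above the table) of the well of the short weight in the fixed pale wooden block (wells lined with dark felt) (160 x 156 mm). x along the well. The well is 70 x 40 mm and 10 mm deep, with 1 dark dot at its near (-x) end as on its weight; neighbouring wells are 49 mm apart. Either way round fits.
- well_medium (a point): Centre of the floor (8 mm above the table) of the well of the medium weight in the fixed pale wooden block (wells lined with dark felt) (160 x 156 mm). x along the well. The well is 95 x 40 mm and 10 mm deep, with 2 dark dots at its near (-x) end as on its weight; neighbouring wells are 49 mm apart. Either way round fits.
- well_long (a point): Centre of the floor (8 mm above the table) of the well of the long weight in the fixed pale wooden block (wells lined with dark felt) (160 x 156 mm). x along the well. The well is 120 x 40 mm and 10 mm deep, with 3 dark dots at its near (-x) end as on its weight; neighbouring wells are 49 mm apart. Either way round fits.
- spool: Bystander: black thread spool, 30 mm across, 44 mm tall, standing beyond the tray; origin at its underside.
- clothespin: Bystander: wooden clothes peg 75 mm long, 14 mm high, lying beyond the tray; origin at its underside.
- jar: Bystander: small glass jar with a cork, 56 mm across, 75 mm tall, standing beyond the tray; origin at its underside.
There are look-alikes about, which are no part of the job. Leave any red look-alike of the bar_medium alone.

How it is judged:
By the outcome, as a careful person would: the job done as asked, in the order asked, and still so for the second after the job is handed in, with the robot touching nothing.
Of pebble1, pebble2, pebble3, pebble4, pebble5, pebble6, pebble7, pebble8, pebble9, pebble10 only 7 to 10 are there at a start; the rules pass over those that are not, and their reading is None.
Of bar_short, bar_medium, bar_long only 2 to 3 are there at a start; the rules pass over those that are not, and their reading is None.
At some moment in a run one of bar_short, bar_medium, bar_long may be knocked a few centimetres aside while the robot is not near it.
It also fails if it takes over 208 s, if anything falls off the work surface, if the arm or the gripper's body presses on something with over 40 N, if the wrist force passes 120 N, or if a joint passes its speed limit or range.

ROBOT

A 6-joint arm with a two-finger parallel gripper is mounted at the origin on the work surface. World frame = base frame: x ahead of the robot, y to its left, z up, the work surface at z = 0. Lengths are in m, angles in rad, forces in N, time in s.
With the tool pointing down it reaches from about 0.35 to 0.975 m from the base axis. Payload 4.9 kg.
Tool frame: the origin (TCP) lies at the very end of the fingers, on their centre line; the grasp point (between the pads) lies 19 mm behind it; z points along the fingers, y is the line along which they close (so a half turn about z gives the same grasp; the last joint's range is limited). The gripper opens to 85 mm and grips with 20 to 120 N. Pads are 22 mm wide; open, the fingers measure 114 mm over their backs; the gripper's body (76 mm by 85 mm) begins 54 mm behind the grasp point. The pads swing forward as they close: fully open they stand 13 mm farther back than shut.
Start: joints at [1.044, 0.053, 1.613, -0, 1.476, -0.119], TCP at [0.248, 0.574, 0.231] pointing down, gripper open.
Joint ranges: [-3.01, 3.01], [-1.01, 2.22], [0.06, 2.58], [-1.02, 4.17], [0.09, 2.62], [-3.14, 3.14]. Speed limits (rad/s): [2.57, 2.57, 3.14, 3.14, 3.14, 3.14].

INTERFACE

Orientations are given as a rotation vector (axis times angle).
In Python, from station import * gives the robot as it stands.
- The arm moves only by the shell command python3 -m crank 'ROWS' [OPENING] [FORCE]. ROWS is JSON, a list of rows, each an object with "offset": the shift along the tool's x, y, z in m, a list of three; "twist": the turn, a rotation vector about the tool's x, y, z in degrees, a list of three. In form: [{"offset": [x, y, z], "twist": [rx, ry, rz]}, ...]. A call has 1 to 20 rows; each row is the pose to reach, as a shift and turn from the pose commanded when the call began, along the tool's axes at that moment; what a row does not reach only later rows make up. A row lasts 1/8 s, in which the tool goes at most 62.5 mm and 10.7 degrees, less where a joint would pass 70% of its speed; a pose out of reach is approached as far as the arm can. A call with a gripper value outside its range is refused whole. OPENING is the opening, from 0 (shut) to 1 (fully open), set as the call begins (- or left out, the last holds). The fingers move at their own pace and stop on an object; FORCE is the grip in N (left out, the last holds). Time passes only in rows, so rows that repeat a pose let the fingers close. It gives the time, the measured TCP pose, the force, the opening and the grip force at its end, in the units of the state.
- get_obs(): the state, without advancing time (a new reading comes with each control period).
- get_image(name): name is "scene" or "top" or "wrist"; returns the picture (384x512x3 uint8, red, green, blue); there is no depth.
- get_calibration(name): a dict with "intrinsics" (3x3 intrinsics, pixels), "world_from_camera" (4x4, takes a point from camera to world coordinates); the wrist camera has in their place "tool_from_camera" (4x4, takes a point from camera to tool coordinates, whose origin is the TCP and whose axes are the flange's). Camera axes: x right, y up, looking along -z (the intrinsics and any distortion apply to the point x, -y, -z); pixel columns grow to the right and rows downward; lengths in m; the calibration is good to about 2 mm. A picture is of the moment at which its call begins: read the wrist's pose just before it. get_calibration takes no time and is no camera call.
- finish_job(): hands the job in; it is judged then, once.
Trained networks look in the newest picture that a camera, given by its name, has taken for a name from the list of things; names that differ only in an ending like _2 or _b are one class to them, and where a whole thing is asked for, a point or a joint stands for the part that bears it (a point fixed in the world has none). Each returns a list of dicts, best first, with "confidence" (0 to 1); they miss things now and then, are a little off and sometimes report something else, mostly with a low value. They report only what shows in the picture. A call takes as long as a camera call. They do not tell look-alikes from the thing itself.
- cut_out(query, camera): "region" (384x512 bool, what is visible of it) and "rect" ([centre column, centre row, width, height] in pixels, round what is visible of it).
The state is a dict: "t": time; "q": joint angles; "dq": joint speeds; "effort": joint torques, N m; "tool_pos": TCP position; "tool_rot": TCP orientation; "contact_force": force on the tool from outside, world axes, zero at the start; "wrist_torque": the same for the moment, N m; "opening": finger opening in m; "grip_force": force on a finger pad.
Only numpy, scipy, OpenCV 4.12 (cv2) and the standard library are available. Lean on these libraries where they do the work, as an engineer would, in place of code of your own. Each camera call takes 0.05 s, during which the arm holds its last target. There are 200 camera calls.

## Working session

There is one attempt and no reset: what is moved stays moved. The work goes in short steps, Python scripts to look and compute and a shell command to move; the robot and the scene stay as the last step left them, time stands still between calls to the robot, and variables do not carry over. Pictures are saved under pics/ and viewed, at most 14 in all, crops included, and the job is handed in when it is done.

```bash
mkdir -p pics; ls; python3 - <<'E'
from station import *
import cv2,numpy as np
o=get_obs();print(o)
for n in ["scene","top"]:
    im=get_image(n);cv2.imwrite(f"pics/{n}0.png",cv2.resize(im[:,:,::-1],(800,600),interpolation=cv2.INTER_CUBIC))
    c=get_calibration(n);print(n,{k:np.round(v,4).tolist() if not isinstance(v,str) else v for k,v in c.items()})
c=get_calibration("wrist");print({k:np.round(v,4).tolist() for k,v in c.items()})
E
```

```text
pics
{'t': 0.0, 'q': array([ 1.04401962e+00,  5.33586980e-02,  1.61429044e+00,  1.19906261e-06,
        1.47595996e+00, -1.19001679e-01]), 'dq': array([ 1.75851886e-05, -4.53165659e-04,  1.10761062e-03, -1.29401652e-03,
        1.06835715e-04, -3.20448675e-04]), 'effort': array([ 2.28358172e-04, -3.93656516e+01, -3.70183754e+01,  9.37810341e-06,
        6.58231991e-03,  1.43497907e-06]), 'tool_pos': array([0.24754607, 0.5732219 , 0.23006398]), 'tool_rot': array([-6.35973000e-01, -3.07589123e+00,  3.00253372e-03]), 'contact_force': array([-1.20958982,  0.55047178,  1.43227595]), 'wrist_torque': array([ 0.02005803, -0.03122756, -0.00430799]), 'grip_force': 0.0, 'opening': 0.08544889247629085}
scene {'intrinsics': [[374.0697, 0.0, 253.8907], [0.0, 374.0697, 191.6037], [0.0, 0.0, 1.0]], 'world_from_camera': [[0.7929, -0.5128, 0.3291, 0.8547], [0.6091, 0.6529, -0.4503, -0.4313], [0.016, 0.5575, 0.83, 0.8381], [0.0, 0.0, 0.0, 1.0]]}
top {'intrinsics': [[413.9247, 0.0, 253.3974], [0.0, 413.9247, 190.1008], [0.0, 0.0, 1.0]], 'world_from_camera': [[-0.0278, 0.9951, -0.0951, 0.4667], [-0.9996, -0.0283, -0.0038, -0.0211], [-0.0064, 0.095, 0.9955, 1.3476], [0.0, 0.0, 0.0, 1.0]]}
{'intrinsics': [[277.3658, 0.0, 253.424], [0.0, 277.3658, 193.8355], [0.0, 0.0, 1.0]], 'tool_from_camera': [[0.0001, 0.9453, 0.3263, 0.084], [1.0, 0.0001, -0.0007, -0.0002], [-0.0007, 0.3263, -0.9453, -0.1422], [0.0, 0.0, 0.0, 1.0]]}
```

View pics/scene0.png

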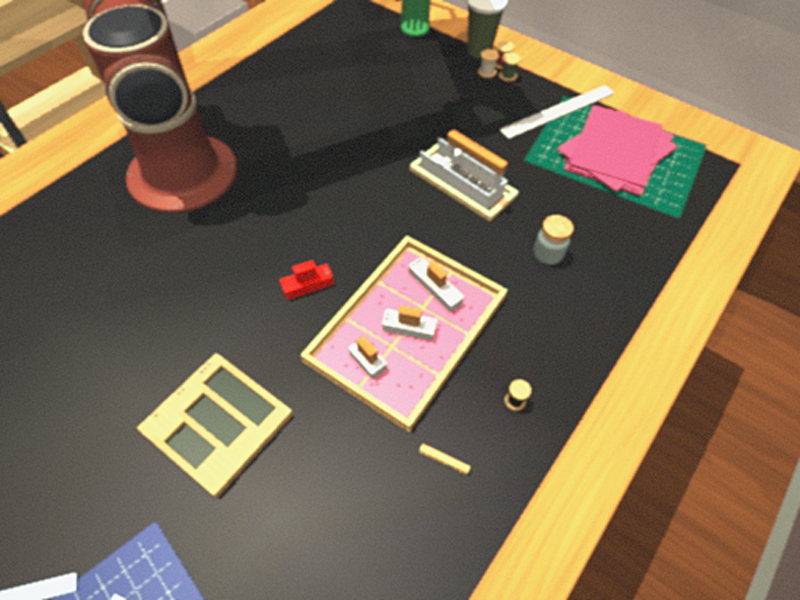

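View pics/top0.png

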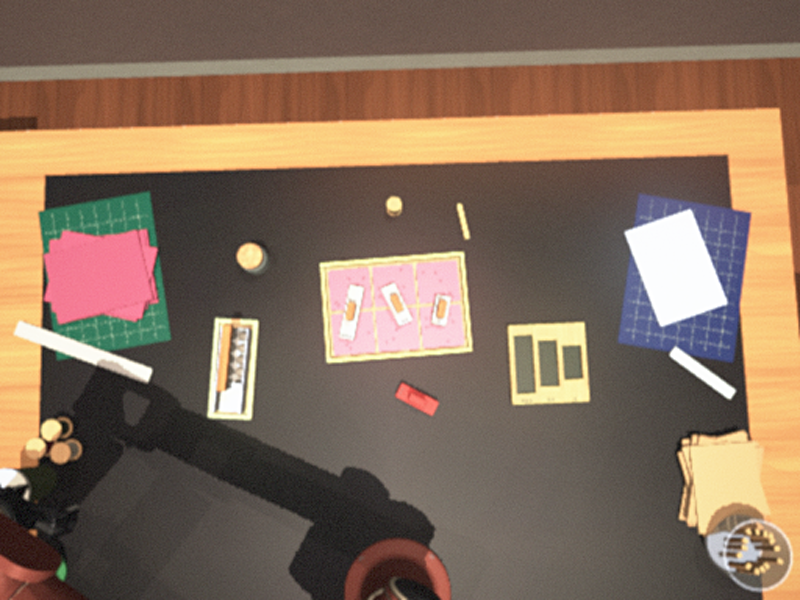

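Top view (800x600): the long weight is at (351,311), medium at (397,304) and short at (441,309), all in the tray. The weight block is at (550,362) and the shaker at (233,368). The handle sits toward the far end, so the mouth faces the robot.

Possible confusions:
- **Medium weight:** the red block at (417,397) is a look-alike. I choose the white steel weight at (397,304).
- **Other clutter:** white strips at (85,350) and (702,372), pink sheets at (100,280), and corks at (50,440).

```bash
cat > h.py <<'E'
from station import *
import cv2,numpy as np
from scipy.optimize import minimize
from scipy.spatial.transform import Rotation as R
def cam(name):
    c=get_calibration(name);K=np.array(c["intrinsics"])
    if name=="wrist":
        o=get_obs();T=np.eye(4);T[:3,:3]=R.from_rotvec(o["tool_rot"]).as_matrix();T[:3,3]=o["tool_pos"]
        return K,T@np.array(c["tool_from_camera"])
    return K,np.array(c["world_from_camera"])
def proj(C,P):
    K,T=C;p=(np.atleast_2d(P)-T[:3,3])@T[:3,:3];p=p*[1,-1,-1]
    q=p@K.T;return q[:,:2]/q[:,2:]
def ray(C,uv,z):
    K,T=C;d=np.linalg.inv(K)@np.array([uv[0],uv[1],1.]);d=T[:3,:3]@(d*[1,-1,-1])
    return T[:3,3]+d*(z-T[2,3])/d[2]
def box(x0,x1,y0,y1,z0,z1): return np.array([[x,y,z] for x in(x0,x1) for y in(y0,y1) for z in(z0,z1)])
L=dict(bar_short=.06,bar_medium=.085,bar_long=.11)
def barb(n): l=L[n]/2;return [box(-l,l,-.015,.015,0,.024),box(-.018,.018,-.008,.008,.024,.056)]
def wpts(B,p,z):
    c,s=np.cos(p[2]),np.sin(p[2]);M=np.array([[c,s,0],[-s,c,0],[0,0,1]]);return B@M+[p[0],p[1],z]
def sil(C,boxes,p,z,S=4):
    m=np.zeros((384*S,512*S),np.uint8)
    for B in boxes:
        q=cv2.convexHull(((proj(C,wpts(B,p,z))+.5)*S).astype(np.float32))
        cv2.fillConvexPoly(m,np.round(q).astype(np.int32),255)
    return cv2.resize(m,(512,384),interpolation=cv2.INTER_AREA)/255.
def fit(views,boxes,z,p0=None):
    "views: list of (C,mask)"
    def cost(p,):
        t=0
        for C,m in views:
            s=sil(C,boxes,p,z);t+=1-np.minimum(s,m).sum()/np.maximum(s,m).sum()
        return t/len(views)
    C,m=views[0]
    ys,xs=np.nonzero(m);g=ray(C,(xs.mean(),ys.mean()),z+.015)[:2]
    best=None
    for a in ([p0[2]] if p0 is not None else np.arange(0,np.pi,np.pi/8)):
        r=minimize(cost,[*(g if p0 is None else p0[:2]),a],method="Nelder-Mead",options=dict(initial_simplex=[[*g,a],[g[0]+.01,g[1],a],[g[0],g[1]+.01,a],[*g,a+.2]],maxiter=120,xatol=1e-4,fatol=1e-4))
        if best is None or r.fun<best.fun: best=r
    return best.x,best.fun
def tool():
    o=get_obs();return np.array(o["tool_pos"]),R.from_rotvec(o["tool_rot"])
def rel(pos,rot=None):
    "offset mm along tool axes and twist deg to world pose (pos, rot)"
    p,r=tool();off=r.inv().apply(np.array(pos)-p)*1000
    tw=np.degrees((r.inv()*rot).as_rotvec()) if rot is not None else None
    return np.round(off,1),None if tw is None else np.round(tw,1)
def down(yaw):
    "tool pointing down, tool y (closing) axis at world angle yaw"
    y=np.array([np.cos(yaw),np.sin(yaw),0]);z=np.array([0,0,-1.]);x=np.cross(y,z)
    return R.from_matrix(np.stack([x,y,z],1))
E
python3 - <<'E'
from h import *
for n in("top","scene"):get_image(n)
for q in ["bar_short","bar_medium","bar_long","shaker","tray_floor","well_long","well_short","dock_floor","pebble1","jar"]:
    for n in("top","scene"):
        r=cut_out(q,n);print(q,n,[(round(d["confidence"],2),np.round(d["rect"]).tolist()) for d in r[:4]])
        if q[:3]=="bar" and r: np.save(f"m_{q}_{n}.npy",r[0]["region"])
views={}
for b in L:
    vs=[]
    for n in("top","scene"):
        try:vs.append((cam(n),np.load(f"m_{b}_{n}.npy").astype(float)))
        except Exception as e:print(e)
    for v in [[x] for x in vs]+[vs]: print(b,fit(v,barb(b),.007))
print(get_obs()["t"])
E
```

```text
bar_short top [(0.64, [283.0, 201.0, 7.0, 21.0]), (0.26, [254.0, 131.0, 9.0, 7.0])]
bar_short scene [(0.94, [236.0, 229.0, 23.0, 23.0])]
bar_medium top [(0.77, [268.0, 257.0, 29.0, 20.0]), (0.57, [254.0, 197.0, 16.0, 27.0])]
bar_medium scene [(0.87, [197.0, 179.0, 33.0, 24.0]), (0.83, [260.0, 206.0, 36.0, 24.0])]
bar_long top [(0.69, [350.0, 234.0, 54.0, 54.0]), (0.54, [225.0, 200.0, 17.0, 34.0])]
bar_long scene [(0.71, [280.0, 181.0, 35.0, 34.0])]
shaker top [(0.82, [148.0, 236.0, 25.0, 57.0])]
shaker scene [(0.9, [293.0, 108.0, 53.0, 50.0])]
tray_floor top [(0.59, [252.0, 197.0, 99.0, 68.0])]
tray_floor scene [(0.71, [260.0, 216.0, 128.0, 122.0]), (0.45, [263.0, 204.0, 34.0, 24.0])]
well_long top [(0.67, [350.0, 234.0, 51.0, 52.0]), (0.37, [283.0, 200.0, 5.0, 25.0])]
well_long scene [(0.84, [137.0, 274.0, 95.0, 90.0])]
well_short top [(0.72, [351.0, 232.0, 52.0, 52.0])]
well_short scene [(0.66, [139.0, 273.0, 95.0, 91.0])]
dock_floor top [(0.61, [148.0, 239.0, 31.0, 65.0])]
dock_floor scene [(0.93, [296.0, 117.0, 69.0, 48.0]), (0.54, [237.0, 229.0, 24.0, 24.0])]
pebble1 top []
pebb
[... 227 characters left out ...]
-0.10441652, -0.25594254]), np.float64(0.0987159142904428))
bar_short (array([ 0.56160066, -0.1057355 , -0.2388393 ]), np.float64(0.1298140001218026))
bar_medium (array([ 0.3843255 , -0.05272299,  1.09984575]), np.float64(0.09487714156898097))
bar_medium (array([ 0.38343706, -0.05422936,  1.05819856]), np.float64(0.0931981618549832))
bar_medium (array([ 0.38347558, -0.05340096,  4.22501749]), np.float64(0.10247521915198099))
bar_long (array([ 0.46241823, -0.37357654,  3.13306455]), np.float64(0.8319136163411687))
bar_long (array([0.55985595, 0.07901968, 2.91049487]), np.float64(0.07909005998984486))
bar_long (array([ 0.46241823, -0.37357654,  3.13306455]), np.float64(0.9159568081705843))
1.2
```

```bash
python3 - <<'E'
from h import *
I={n:get_image(n) for n in("top","scene")};C={n:cam(n) for n in I}
def m(q,n,near=None):
    r=cut_out(q,n)
    if near is not None: r=sorted(r,key=lambda d:np.hypot(*(np.array(d["rect"][:2])-near)))
    return r[0]["region"].astype(float)
J={}
J["tray"]=([(C[n],m("tray_floor",n,x)) for n,x in(("top",(252,197)),("scene",(260,216)))],[box(-.103,.103,-.149,.149,0,.024)],0)
J["block"]=([(C[n],m("well_long",n,x)) for n,x in(("top",(350,234)),("scene",(137,274)))],[box(-.08,.08,-.078,.078,0,.018)],0)
J["dock"]=([(C[n],m("dock_floor",n,x)) for n,x in(("top",(148,239)),("scene",(296,117)))],[box(-.101,.101,-.044,.044,0,.014)],0)
sh=[box(-.085,.085,-.028,.028,0,.043),box(-.04,.0885,-.009,.009,.082,.104)]
J["shaker"]=([(C[n],m("shaker",n)) for n in I],sh,.004)
for b,x in (("bar_short",((283,201),(236,229))),("bar_medium",((254,197),(260,206))),("bar_long",((225,200),(280,181)))):
    J[b]=([(C[n],m(b,n,xx)) for n,xx in zip(("top","scene"),x)],barb(b),.007)
out={}
vis={n:cv2.resize(I[n][:,:,::-1],None,fx=3,fy=3,interpolation=cv2.INTER_CUBIC) for n in I}
for k,(v,b,z) in J.items():
    fs=[fit([x],b,z) for x in v]+[fit(v,b,z)]
    print(k,*[(np.round(p,4).tolist(),round(f,3)) for p,f in fs])
    p=fs[-1][0]
    for n in I:
        for B in b:
            q=cv2.convexHull(((proj(C[n],wpts(B,p,z))+.5)*3).astype(np.float32))
            cv2.polylines(vis[n],[q.astype(np.int32)],True,(0,255,0),1)
cv2.imwrite("pics/f_top.png",vis["top"][440:840,360:1160]);cv2.imwrite("pics/f_scene.png",vis["scene"][200:1000,200:1200][:600,:800] if 0 else cv2.resize(vis["scene"][220:970,240:1180],(752,600)))
E
```

```text
Traceback (most recent call last):
IndexError: list index out of range
```

```bash
cat >> h.py <<'E'
def mk(q,n,near,rad=15):
    r=[d for d in cut_out(q,n) if np.hypot(*(np.array(d["rect"][:2])-near))<rad]
    return [(cam(n),r[0]["region"].astype(float))] if r else []
SH=[box(-.085,.085,-.028,.028,0,.043),box(-.04,.0885,-.009,.009,.082,.104)]
E
python3 - <<'E'
from h import *
I={n:get_image(n) for n in("top","scene")};C={n:cam(n) for n in I}
D=[("tray","tray_floor",(252,197),(260,216),[box(-.103,.103,-.149,.149,0,.024)],0),
("block","well_long",(350,234),(137,274),[box(-.08,.08,-.078,.078,0,.018)],0),
("dock","dock_floor",(148,239),(296,117),[box(-.101,.101,-.044,.044,0,.014)],0),
("shaker","shaker",(148,236),(293,108),SH,.004),
("bar_short","bar_short",(283,201),(236,229),barb("bar_short"),.007),
("bar_medium","bar_medium",(254,197),(260,206),barb("bar_medium"),.007),
("bar_long","bar_long",(225,200),(280,181),barb("bar_long"),.007)]
vis={n:cv2.resize(I[n][:,:,::-1],None,fx=3,fy=3,interpolation=cv2.INTER_CUBIC) for n in I}
for k,q,a,c,b,z in D:
    v=mk(q,"top",a)+mk(q,"scene",c)
    if not v: print(k,"missed");continue
    fs=[fit([x],b,z) for x in v]+([fit(v,b,z)] if len(v)>1 else [])
    print(k,*[(np.round(p,4).tolist(),round(f,3)) for p,f in fs])
    p=fs[-1][0]
    for n in I:
        for B in b:
            q=cv2.convexHull(((proj(C[n],wpts(B,p,z))+.5)*3).astype(np.float32))
            cv2.polylines(vis[n],[q.astype(np.int32)],True,(0,255,0),1)
cv2.imwrite("pics/f_top.png",vis["top"][440:840,360:1160]);cv2.imwrite("pics/f_scene.png",cv2.resize(vis["scene"][220:970,240:1180],(752,600)))
E
```

```text
tray ([0.5726, -0.0139, 3.1952], np.float64(0.134)) ([0.569, -0.011, 3.2003], np.float64(0.201)) ([0.571, -0.0123, 3.1957], np.float64(0.175))
block ([0.4511, -0.3228, 3.1665], np.float64(0.025)) ([0.4448, -0.3216, 3.1537], np.float64(0.016)) ([0.4464, -0.322, 0.0157], np.float64(0.045))
dock ([0.4562, 0.3237, -0.073], np.float64(0.668)) ([0.4515, 0.3244, -0.0681], np.float64(0.714)) ([0.4556, 0.324, 3.0714], np.float64(0.697))
shaker ([0.455, 0.3205, -0.1049], np.float64(0.183)) ([0.4497, 0.3233, -0.1055], np.float64(0.155)) ([0.4536, 0.3211, -0.102], np.float64(0.18))
bar_short ([0.5623, -0.1056, 2.923], np.float64(0.145)) ([0.5586, -0.104, -0.3484], np.float64(0.173)) ([0.5616, -0.1053, 2.8578], np.float64(0.171))
bar_medium ([0.5786, -0.0156, 0.4191], np.float64(0.093)) ([0.5746, -0.0144, 0.4355], np.float64(0.092)) ([0.577, -0.0153, 3.5468], np.float64(0.119))
bar_long ([0.5643, 0.0775, -0.208], np.float64(0.111)) ([0.5602, 0.0784, 2.9053], np.float64(0.077)) ([0.5625, 0.0778, -0.2159], np.float64(0.114))
```

View pics/f_top.png

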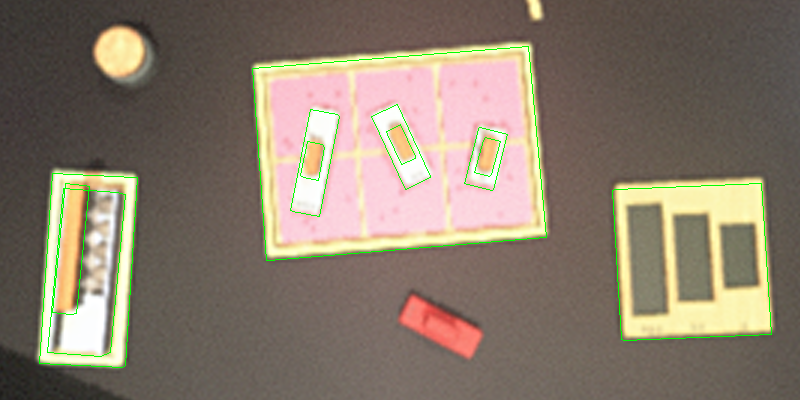

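Fits match the picture. The long weight's outline is at crop (315,160), medium at (400,147), short at (486,157), and the red look-alike at (440,325) is left out. I go to the long weight first.

```bash
python3 - <<'E'
from h import *
print(rel([.5625,.078,.17],down(-.21+np.pi/2)))
print(R.from_rotvec(get_obs()["tool_rot"]).as_matrix().round(3).tolist())
E
```

```text
(array([-485.4, -330.3,   61.3]), array([ -0. ,   0. , -11.3]))
[[-0.918, 0.397, 0.0], [0.397, 0.918, -0.0], [-0.0, -0.0, -1.0]]
```

```bash
python3 -m crank '[{"offset":[-485.4e-3,-0.3303,0.0613],"twist":[0,0,-11.3]},{"offset":[-0.4854,-0.3303,0.0613],"twist":[0,0,-11.3]},{"offset":[-0.4854,-0.3303,0.0613],"twist":[0,0,-11.3]},{"offset":[-0.4854,-0.3303,0.0613],"twist":[0,0,-11.3]},{"offset":[-0.4854,-0.3303,0.0613],"twist":[0,0,-11.3]},{"offset":[-0.4854,-0.3303,0.0613],"twist":[0,0,-11.3]},{"offset":[-0.4854,-0.3303,0.0613],"twist":[0,0,-11.3]},{"offset":[-0.4854,-0.3303,0.0613],"twist":[0,0,-11.3]},{"offset":[-0.4854,-0.3303,0.0613],"twist":[0,0,-11.3]},{"offset":[-0.4854,-0.3303,0.0613],"twist":[0,0,-11.3]},{"offset":[-0.4854,-0.3303,0.0613],"twist":[0,0,-11.3]}]' 0.6
cat > look.py <<'E'
from h import *
import sys
# look.py bar: wrist view fit of a bar; prints pose; rest z given
b=sys.argv[1];z=float(sys.argv[2]) if len(sys.argv)>2 else .007
im=get_image("wrist");C=cam("wrist");cv2.imwrite("pics/w.png",im[:,:,::-1])
for d in cut_out(b,"wrist"):
    p,f=fit([(C,d["region"].astype(float))],barb(b),z)
    if f<.5: print(b,round(d["confidence"],2),np.round(d["rect"]).tolist(),np.round(p,4).tolist(),round(f,3))
E
python3 look.py bar_long
```

```text
t: 4.12
tool_pos: [0.5631, 0.0763, 0.1697]
tool_rot: [-0.335, -3.123, 0.0]
contact_force: [-1.6, -0.2, -0.3]
opening: 0.0515
grip_force: 0.0
bar_long 0.6 [255.0, 178.0, 28.0, 99.0] [0.5628, 0.0794, 2.9259] 0.054
```

View pics/w.png

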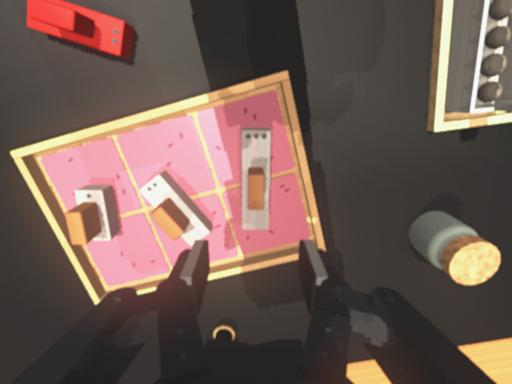

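The wrist view shows the long weight (grey, three dots) at (255,178), medium (two dots) at (175,208) and short (one dot) at (90,213). The red look-alike is at (80,25), away from the tray, so the choice is confirmed.

```bash
python3 -c "
from h import *
print(get_obs()['tool_pos'],rel([.5626,.079,.037],down(-.215+np.pi/2)))"
```

```text
[0.56223152 0.07831301 0.16994628] (array([ -0.3,   0.7, 132.9]), array([ 0. , -0. ,  0.2]))
```

```bash
python3 -m crank '[{"offset":[0,0.0007,0.05],"twist":[0,0,0]},{"offset":[0,0.0007,0.1],"twist":[0,0,0]},{"offset":[0,0.0007,0.125],"twist":[0,0,0]},{"offset":[0,0.0007,0.133],"twist":[0,0,0]},{"offset":[0,0.0007,0.133],"twist":[0,0,0]},{"offset":[0,0.0007,0.133],"twist":[0,0,0]}]' 0.6
python3 -m crank '[{"offset":[0,0,0],"twist":[0,0,0]},{"offset":[0,0,0],"twist":[0,0,0]},{"offset":[0,0,0],"twist":[0,0,0]},{"offset":[0,0,0],"twist":[0,0,0]},{"offset":[0,0,-0.01],"twist":[0,0,0]},{"offset":[0,0,-0.04],"twist":[0,0,0]},{"offset":[0,0,-0.08],"twist":[0,0,0]},{"offset":[0,0,-0.08],"twist":[0,0,0]}]' 0 60
python3 -c "
from h import *
w=.018;b=np.array([.4464,-.322]);d=np.array([-np.sin(w),np.cos(w)])
for k,s in(('long',.049),('medium',0),('short',-.049)):print(k,b+d*s)
p=b+d*.049
print(rel([*p,.15],down(w+np.pi/2)))"
```

```text
t: 4.97
tool_pos: [0.564, 0.0791, 0.039]
tool_rot: [0.329, 3.121, 0.001]
contact_force: [0.5, 0.0, 1.1]
opening: 0.0511
grip_force: 0.0
t: 5.98
tool_pos: [0.5647, 0.0788, 0.1198]
tool_rot: [0.329, 3.118, 0.001]
contact_force: [0.8, 0.1, -5.3]
opening: 0.0149
grip_force: 59.3
long [ 0.44551805 -0.27300794]
medium [ 0.4464 -0.322 ]
short [ 0.44728195 -0.37099206]
(array([  42.8, -368.9,  -31.1]), array([  0.1,   0.4, -13.1]))
```

```bash
python3 -m crank '[{"offset":[0.0428,-0.3689,-0.0311],"twist":[0,0,-13.1]},{"offset":[0.0428,-0.3689,-0.0311],"twist":[0,0,-13.1]},{"offset":[0.0428,-0.3689,-0.0311],"twist":[0,0,-13.1]},{"offset":[0.0428,-0.3689,-0.0311],"twist":[0,0,-13.1]},{"offset":[0.0428,-0.3689,-0.0311],"twist":[0,0,-13.1]},{"offset":[0.0428,-0.3689,-0.0311],"twist":[0,0,-13.1]},{"offset":[0.0428,-0.3689,-0.0311],"twist":[0,0,-13.1]},{"offset":[0.0428,-0.3689,-0.0311],"twist":[0,0,-13.1]},{"offset":[0.0428,-0.3689,-0.0311],"twist":[0,0,-13.1]}]'
python3 - <<'E'
from h import *
im=get_image("wrist");C=cam("wrist");print(tool()[0])
# dark felt inside the block
v=cv2.cvtColor(im,cv2.COLOR_RGB2HSV)
vis=cv2.resize(im[:,:,::-1],(800,600))
for d in cut_out("well_medium","wrist"): print(d["confidence"],d["rect"])
b=np.array([.4464,-.322]);w=.018
for s,l in((.049,.12),(0,.095),(-.049,.07)):
    q=proj(C,wpts(np.array([[x,y+s,.018] for x,y in((-l/2,-.02),(l/2,-.02),(l/2,.02),(-l/2,.02))]),[*b,w],0))
    cv2.polylines(vis,[((q+.5)*800/512).astype(np.int32)],True,(0,255,0),1)
cv2.imwrite("pics/blk.png",vis)
E
```

```text
t: 7.1
tool_pos: [0.4433, -0.2714, 0.1463]
tool_rot: [0.031, -3.139, -0.003]
contact_force: [-0.3, -0.7, -6.3]
opening: 0.0149
grip_force: 61.7
[ 0.4435611  -0.27142944  0.14676097]
0.88 [200.5, 182.6, 167.7, 156.8]
0.65 [398.0, 292.0, 59.0, 70.7]
```

View pics/blk.png

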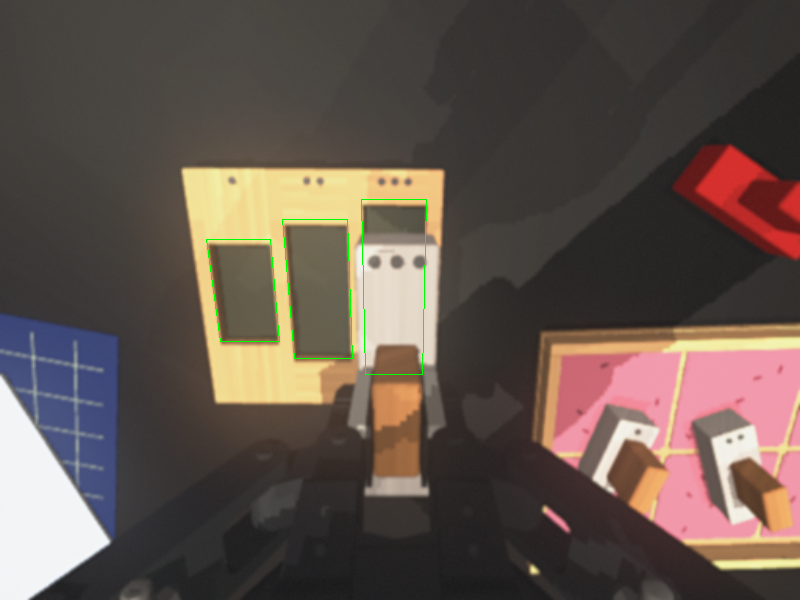

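The wrist view shows the three-dot well under the held long weight. The medium and short wells sit at about (320,290) and (245,290), roughly 2 mm right of the green prediction. I refine from the block's corners at (183,168), (443,170) and (216,403).

```bash
python3 -c "
from h import *
C=cam('wrist')
P=[ray(C,(u/1.5625-.5,v/1.5625-.5),.018)[:2] for u,v in((183,168.5),(443,170),(216,403))]
a,b,c=P;print(P,np.linalg.norm(a-b),np.linalg.norm(a-c))
print('ctr from diag',(b+c)/2,'yaw',np.arctan2(*(c-a)[::-1]),np.arctan2(-(b-a)[0],(b-a)[1]))
p,f=fit(mk('bar_long','wrist',(255,240),80),barb('bar_long'),tool()[0][2]-.039+.007);print(p,f)
"
```

```text
[array([ 0.37042991, -0.40085982]), array([ 0.36813777, -0.24538445]), array([ 0.53140882, -0.39971723])] 0.15549226860240895 0.1609829657755008
ctr from diag [ 0.44977329 -0.32255084] yaw 0.007097653594689446 0.014741758014496701
[ 0.44430135 -0.27189614  3.16046016] 0.16225676956529822
```

```bash
python3 -c "
from h import *
print(tool()[0],rel([.448,-.2732,.041],down(.012+np.pi/2)))"
```

```text
[ 0.44390221 -0.2718257   0.14751651] (array([ -4.1,  -1.5, 106.5]), array([ 0. , -0. ,  0.5]))
```

```bash
python3 -m crank '[{"offset":[-0.004,-0.0015,0.03],"twist":[0,0,0.5]},{"offset":[-0.004,-0.0015,0.06],"twist":[0,0,0.5]},{"offset":[-0.004,-0.0015,0.085],"twist":[0,0,0.5]},{"offset":[-0.004,-0.0015,0.1],"twist":[0,0,0.5]},{"offset":[-0.004,-0.0015,0.106],"twist":[0,0,0.5]},{"offset":[-0.004,-0.0015,0.106],"twist":[0,0,0.5]},{"offset":[-0.004,-0.0015,0.106],"twist":[0,0,0.5]}]'
python3 -m crank '[{"offset":[0,0,0],"twist":[0,0,0]},{"offset":[0,0,0],"twist":[0,0,0]},{"offset":[0,0,0],"twist":[0,0,0]},{"offset":[0,0,-0.03],"twist":[0,0,0]},{"offset":[0,0,-0.09],"twist":[0,0,0]},{"offset":[0,0,-0.11],"twist":[0,0,0]},{"offset":[0,0,-0.11],"twist":[0,0,0]}]' 0.5
python3 - <<'E'
from h import *
import subprocess
get_image("scene");get_image("top")
for b,a,c in(("bar_medium",(254,197),(260,206)),("bar_short",(283,201),(236,229))):
    for n,x in(("top",a),("scene",c)):
        for v in mk(b,n,x): p,f=fit([v],barb(b),.007);print(b,n,p.round(4),round(f,3))
im=get_image("wrist");C=cam("wrist");cv2.imwrite("pics/w2.png",im[:,:,::-1])
for d in cut_out("bar_long","wrist"):
    p,f=fit([(C,d["region"].astype(float))],barb("bar_long"),.008);print("long",d["confidence"],p.round(4),round(f,3))
print(rel([.5755,-.015,.15],down(.415+np.pi/2)))
E
```

```text
t: 8.12
tool_pos: [0.4485, -0.2752, 0.0434]
tool_rot: [-0.015, 3.14, -0.002]
contact_force: [-0.3, 0.2, -4.4]
opening: 0.0149
grip_force: 61.6
t: 9.0
tool_pos: [0.4488, -0.2754, 0.1543]
tool_rot: [-0.015, 3.138, -0.005]
contact_force: [-1.1, 0.2, -1.4]
opening: 0.0427
grip_force: 0.0
bar_medium top [ 0.5787 -0.0157  0.4158] 0.099
bar_medium scene [ 0.5741 -0.0147  0.4337] 0.074
bar_short top [ 0.5624 -0.1056 -0.1948] 0.119
bar_short scene [ 0.5587 -0.1048  2.8626] 0.101
long 0.75 [ 0.4494 -0.2757  3.1511] 0.032
(array([-130.8,  257.9,    0.8]), array([  0.1,  -0.1, -23.2]))
```

View pics/w2.png

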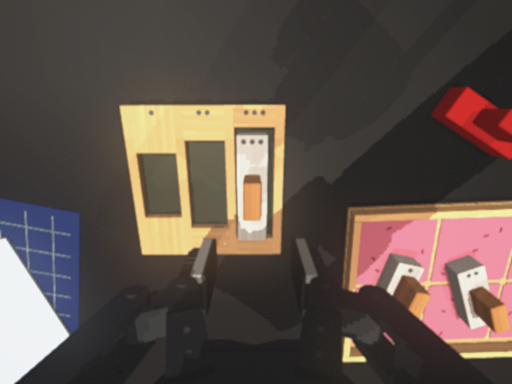

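The long weight is seated in the three-dot well at (252,187). Next, the medium weight.

```bash
python3 -m crank '[{"offset":[-0.1308,0.2579,0.0],"twist":[0,0,-23.2]},{"offset":[-0.1308,0.2579,0.0],"twist":[0,0,-23.2]},{"offset":[-0.1308,0.2579,0.0],"twist":[0,0,-23.2]},{"offset":[-0.1308,0.2579,0.0],"twist":[0,0,-23.2]},{"offset":[-0.1308,0.2579,0.0],"twist":[0,0,-23.2]},{"offset":[-0.1308,0.2579,0.0],"twist":[0,0,-23.2]},{"offset":[-0.1308,0.2579,0.0],"twist":[0,0,-23.2]},{"offset":[-0.1308,0.2579,0.0],"twist":[0,0,-23.2]}]' 0.5
python3 look.py bar_medium; python3 -c "
from h import *
print(tool()[0],rel([.576,-.0145,.039],down(.42+np.pi/2)))"
```

```text
t: 10.4
tool_pos: [0.5756, -0.0165, 0.1519]
tool_rot: [0.643, -3.074, 0.0]
contact_force: [-0.2, -0.2, -0.2]
opening: 0.0427
grip_force: 0.0
bar_medium 0.76 [256.0, 188.0, 31.0, 84.0] [0.5778, -0.0153, 0.4202] 0.034
bar_medium 0.63 [176.0, 137.0, 59.0, 72.0] [0.5753, -0.1082, 2.9327] 0.278
bar_medium 0.62 [326.0, 13.0, 40.0, 24.0] [0.3851, -0.0517, 1.0671] 0.052
[ 0.57571843 -0.01651873  0.1520399 ] (array([ -1.1,   1.7, 113. ]), array([-0. , -0. , -0.4]))
```

```bash
python3 -m crank '[{"offset":[-0.0016,0.0004,0.05],"twist":[0,0,-0.4]},{"offset":[-0.0016,0.0004,0.09],"twist":[0,0,-0.4]},{"offset":[-0.0016,0.0004,0.108],"twist":[0,0,-0.4]},{"offset":[-0.0016,0.0004,0.113],"twist":[0,0,-0.4]},{"offset":[-0.0016,0.0004,0.113],"twist":[0,0,-0.4]}]' 0.5
python3 -m crank '[{"offset":[0,0,0],"twist":[0,0,0]},{"offset":[0,0,0],"twist":[0,0,0]},{"offset":[0,0,0],"twist":[0,0,0]},{"offset":[0,0,-0.01],"twist":[0,0,0]},{"offset":[0,0,-0.04],"twist":[0,0,0]},{"offset":[0,0,-0.09],"twist":[0,0,0]},{"offset":[0,0,-0.11],"twist":[0,0,0]}]' 0 60
python3 -c "
from h import *
print(rel([.4475,-.3218,.15],down(.012+np.pi/2)))"
```

```text
t: 11.12
tool_pos: [0.5784, -0.0147, 0.0404]
tool_rot: [-0.656, 3.07, -0.001]
contact_force: [0.5, 1.2, 0.2]
opening: 0.043
grip_force: 0.0
t: 12.0
tool_pos: [0.5784, -0.0145, 0.1517]
tool_rot: [-0.656, 3.069, -0.002]
contact_force: [0.2, 0.6, -4.6]
opening: 0.0148
grip_force: 60.1
(array([ 245.1, -226.9,    1.4]), array([-0.1,  0.2, 23.5]))
```

```bash
python3 -m crank '[{"offset":[0.245,-0.227,0.0],"twist":[0,0,23.5]},{"offset":[0.245,-0.227,0.0],"twist":[0,0,23.5]},{"offset":[0.245,-0.227,0.0],"twist":[0,0,23.5]},{"offset":[0.245,-0.227,0.0],"twist":[0,0,23.5]},{"offset":[0.245,-0.227,0.0],"twist":[0,0,23.5]},{"offset":[0.245,-0.227,0.0],"twist":[0,0,23.5]},{"offset":[0.245,-0.227,0.0],"twist":[0,0,23.5]},{"offset":[0.245,-0.227,0.0],"twist":[0,0,23.5]},{"offset":[0.245,-0.227,0.0],"twist":[0,0,23.5]}]'
python3 -c "
from h import *
get_image('wrist')
print(tool()[0],rel([.4475,-.3218,.042],down(.012+np.pi/2)))
C=cam('wrist')
for d in cut_out('bar_medium','wrist'):
    p,f=fit([(C,d['region'].astype(float))],barb('bar_medium'),tool()[0][2]-.0404+.007);print(d['rect'],p.round(4),f)
"
```

```text
t: 13.12
tool_pos: [0.447, -0.3203, 0.1487]
tool_rot: [0.021, -3.141, -0.001]
contact_force: [-0.1, 0.5, -5.0]
opening: 0.0149
grip_force: 60.4
[ 0.4470884  -0.32048132  0.14882661] (array([ -0.4,  -1.4, 106.8]), array([ 0. , -0. ,  0.1]))
[495.8, 113.0, 27.9, 49.0] [ 0.3784 -0.1399  1.0592] 0.1018499008203213
[254.4, 232.4, 54.8, 134.7] [ 0.4458 -0.3206  0.0206] 0.20002201544359943
```

```bash
python3 -m crank '[{"offset":[-0.0012,-0.0012,0.03],"twist":[0,0,0.1]},{"offset":[-0.0012,-0.0012,0.06],"twist":[0,0,0.1]},{"offset":[-0.0012,-0.0012,0.09],"twist":[0,0,0.1]},{"offset":[-0.0012,-0.0012,0.103],"twist":[0,0,0.1]},{"offset":[-0.0012,-0.0012,0.106],"twist":[0,0,0.1]},{"offset":[-0.0012,-0.0012,0.106],"twist":[0,0,0.1]}]'
python3 -m crank '[{"offset":[0,0,0],"twist":[0,0,0]},{"offset":[0,0,0],"twist":[0,0,0]},{"offset":[0,0,0],"twist":[0,0,0]},{"offset":[0,0,-0.03],"twist":[0,0,0]},{"offset":[0,0,-0.09],"twist":[0,0,0]},{"offset":[0,0,-0.11],"twist":[0,0,0]},{"offset":[0,0,-0.11],"twist":[0,0,0]}]' 0.4
python3 - <<'E'
from h import *
get_image("top")
im=get_image("wrist");C=cam("wrist");cv2.imwrite("pics/w3.png",im[:,:,::-1])
for b in("bar_long","bar_medium"):
  for d in cut_out(b,"wrist"):
    p,f=fit([(C,d["region"].astype(float))],barb(b),.008);print(b,d["confidence"],p.round(4),round(f,3))
for v in mk("bar_short","top",(283,201),30): p,f=fit([v],barb("bar_short"),.007);print(p.round(4),round(f,3))
print(rel([.561,-.105,.15],down(-.25+np.pi/2)))
E
```

```text
t: 13.98
tool_pos: [0.4486, -0.3234, 0.0443]
tool_rot: [-0.015, 3.14, -0.002]
contact_force: [0.3, -0.2, -4.1]
opening: 0.015
grip_force: 60.3
t: 14.85
tool_pos: [0.4488, -0.3239, 0.1554]
tool_rot: [-0.015, 3.138, -0.005]
contact_force: [-0.4, 0.3, -0.4]
opening: 0.0344
grip_force: 0.0
bar_long 0.8 [ 0.4483 -0.275   0.0154] 0.05
bar_medium 0.93 [ 0.4453 -0.3229  3.1582] 0.064
bar_medium 0.67 [ 0.3818 -0.0561  1.0918] 0.038
[ 0.563  -0.1052 -0.2095] 0.116
(array([-116.3,  215.9,    0.9]), array([ 0.1, -0.2, 14.9]))
```

```bash
python3 -m crank '[{"offset":[-0.116,0.216,0.002],"twist":[0,0,14.9]},{"offset":[-0.116,0.216,0.002],"twist":[0,0,14.9]},{"offset":[-0.116,0.216,0.002],"twist":[0,0,14.9]},{"offset":[-0.116,0.216,0.002],"twist":[0,0,14.9]},{"offset":[-0.116,0.216,0.002],"twist":[0,0,14.9]},{"offset":[-0.116,0.216,0.002],"twist":[0,0,14.9]},{"offset":[-0.116,0.216,0.002],"twist":[0,0,14.9]}]' 0.4
python3 look.py bar_short; python3 -c "
from h import *
print(tool()[0],rel([.561,-.105,.039],down(-.23+np.pi/2)))"
```

```text
t: 15.98
tool_pos: [0.5611, -0.107, 0.1504]
tool_rot: [-0.396, -3.115, 0.0]
contact_force: [-0.3, -1.0, -0.7]
opening: 0.0338
grip_force: 0.0
bar_short 0.6 [256.0, 186.0, 34.0, 66.0] [0.5626, -0.1057, 2.9076] 0.042
[ 0.56126713 -0.10710188  0.15083586] (array([  0.7,   2. , 111.8]), array([-0. , -0. , -1.3]))
```

```bash
python3 -m crank '[{"offset":[-0.0004,0.0016,0.05],"twist":[0,0,-1.2]},{"offset":[-0.0004,0.0016,0.09],"twist":[0,0,-1.2]},{"offset":[-0.0004,0.0016,0.107],"twist":[0,0,-1.2]},{"offset":[-0.0004,0.0016,0.112],"twist":[0,0,-1.2]},{"offset":[-0.0004,0.0016,0.112],"twist":[0,0,-1.2]}]' 0.4
python3 -m crank '[{"offset":[0,0,0],"twist":[0,0,0]},{"offset":[0,0,0],"twist":[0,0,0]},{"offset":[0,0,0],"twist":[0,0,0]},{"offset":[0,0,-0.01],"twist":[0,0,0]},{"offset":[0,0,-0.04],"twist":[0,0,0]},{"offset":[0,0,-0.09],"twist":[0,0,0]},{"offset":[0,0,-0.11],"twist":[0,0,0]}]' 0 60
python3 -c "
from h import *
print(rel([.448,-.3708,.15],down(.012+np.pi/2)))"
```

```text
t: 16.7
tool_pos: [0.5635, -0.105, 0.0404]
tool_rot: [0.361, 3.119, -0.001]
contact_force: [-0.1, 0.9, 1.3]
opening: 0.0343
grip_force: 0.0
t: 17.58
tool_pos: [0.5638, -0.1046, 0.1521]
tool_rot: [0.359, 3.117, -0.001]
contact_force: [0.4, -0.1, -2.6]
opening: 0.0149
grip_force: 58.9
(array([  52.2, -285.5,    2. ]), array([ -0. ,   0.2, -13.8]))
```

```bash
python3 -m crank '[{"offset":[0.052,-0.2855,0.0],"twist":[0,0,-13.8]},{"offset":[0.052,-0.2855,0.0],"twist":[0,0,-13.8]},{"offset":[0.052,-0.2855,0.0],"twist":[0,0,-13.8]},{"offset":[0.052,-0.2855,0.0],"twist":[0,0,-13.8]},{"offset":[0.052,-0.2855,0.0],"twist":[0,0,-13.8]},{"offset":[0.052,-0.2855,0.0],"twist":[0,0,-13.8]},{"offset":[0.052,-0.2855,0.0],"twist":[0,0,-13.8]}]'
python3 -c "
from h import *
print(tool()[0],rel([.448,-.3708,.042],down(.012+np.pi/2)))"
```

```text
t: 18.45
tool_pos: [0.4464, -0.3697, 0.1478]
tool_rot: [0.017, -3.14, -0.004]
contact_force: [-0.3, 1.1, -3.5]
opening: 0.0147
grip_force: 59.6
[ 0.44641058 -0.36967752  0.14775243] (array([ -1.7,  -1.4, 105.7]), array([ 0.1, -0.1, -0.1]))
```

```bash
python3 -m crank '[{"offset":[-0.001,-0.0005,0.03],"twist":[0,0,0]},{"offset":[-0.001,-0.0005,0.06],"twist":[0,0,0]},{"offset":[-0.001,-0.0005,0.09],"twist":[0,0,0]},{"offset":[-0.001,-0.0005,0.102],"twist":[0,0,0]},{"offset":[-0.001,-0.0005,0.105],"twist":[0,0,0]},{"offset":[-0.001,-0.0005,0.105],"twist":[0,0,0]}]'
python3 -m crank '[{"offset":[0,0,0],"twist":[0,0,0]},{"offset":[0,0,0],"twist":[0,0,0]},{"offset":[0,0,0],"twist":[0,0,0]},{"offset":[0,0,-0.03],"twist":[0,0,0]},{"offset":[0,0,-0.09],"twist":[0,0,0]},{"offset":[0,0,-0.13],"twist":[0,0,0]},{"offset":[0,0,-0.13],"twist":[0,0,0]}]' 0.5
python3 - <<'E'
from h import *
im=get_image("wrist");C=cam("wrist");cv2.imwrite("pics/w4.png",im[:,:,::-1]);print(tool()[0])
for b in L:
  for d in cut_out(b,"wrist"):
    p,f=fit([(C,d["region"].astype(float))],barb(b),.008);print(b,round(d["confidence"],2),p.round(4),round(f,3))
get_image("top");get_image("scene")
for q,a,c,B,z in(("shaker",(148,236),(293,108),SH,.004),("tray_floor",(252,197),(260,216),[box(-.103,.103,-.149,.149,0,.024)],0)):
  for v in mk(q,"top",a)+mk(q,"scene",c):print(q,fit([v],B,z))
E
```

```text
t: 19.2
tool_pos: [0.4487, -0.3713, 0.0452]
tool_rot: [-0.018, 3.14, -0.002]
contact_force: [0.1, 0.3, -2.9]
opening: 0.0145
grip_force: 59.6
t: 20.08
tool_pos: [0.45, -0.3733, 0.1799]
tool_rot: [-0.017, 3.135, -0.011]
contact_force: [0.4, -0.8, -0.8]
opening: 0.0427
grip_force: 0.0
[ 0.44882344 -0.37208182  0.17676256]
bar_short 0.84 [ 0.4449 -0.3699  0.0214] 0.048
bar_medium 0.83 [ 0.4447 -0.323   3.1551] 0.054
bar_long 0.9 [ 0.448  -0.2745  3.1726] 0.108
shaker (array([ 0.45560576,  0.31978787, -0.10376045]), np.float64(0.12338565913841959))
shaker (array([ 0.45021481,  0.32368446, -0.12270184]), np.float64(0.1418053834689077))
tray_floor (array([ 0.57332905, -0.01476974,  0.05316453]), np.float64(0.02207499570125937))
tray_floor (array([ 0.56962067, -0.01181508,  0.05115885]), np.float64(0.011720303945085941))
```

View pics/w4.png

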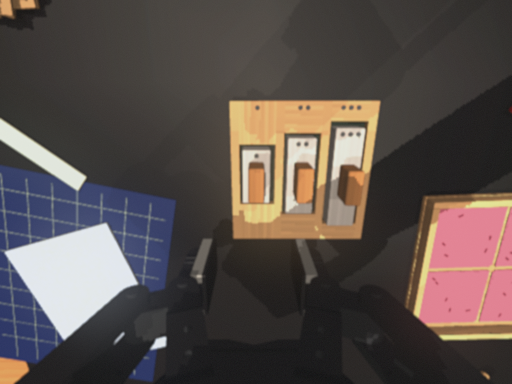

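All three weights sit in their own wells (258,183), (303,183) and (348,178), and the tray is clear. Now to the shaker handle.

```bash
python3 -c "
from h import *
print(rel([.477,.319,.23],down(-.09+np.pi/2)))"
```

```text
(array([-36.9, 689.5, -56.1]), array([ 0.1, -0.1,  5.8]))
```

```bash
python3 -m crank '[{"offset":[-0.037,0.69,-0.056],"twist":[0,0,5.8]},{"offset":[-0.037,0.69,-0.056],"twist":[0,0,5.8]},{"offset":[-0.037,0.69,-0.056],"twist":[0,0,5.8]},{"offset":[-0.037,0.69,-0.056],"twist":[0,0,5.8]},{"offset":[-0.037,0.69,-0.056],"twist":[0,0,5.8]},{"offset":[-0.037,0.69,-0.056],"twist":[0,0,5.8]},{"offset":[-0.037,0.69,-0.056],"twist":[0,0,5.8]},{"offset":[-0.037,0.69,-0.056],"twist":[0,0,5.8]},{"offset":[-0.037,0.69,-0.056],"twist":[0,0,5.8]},{"offset":[-0.037,0.69,-0.056],"twist":[0,0,5.8]},{"offset":[-0.037,0.69,-0.056],"twist":[0,0,5.8]},{"offset":[-0.037,0.69,-0.056],"twist":[0,0,5.8]},{"offset":[-0.037,0.69,-0.056],"twist":[0,0,5.8]},{"offset":[-0.037,0.69,-0.056],"twist":[0,0,5.8]}]' 0.6
python3 - <<'E'
from h import *
im=get_image("wrist");C=cam("wrist");print(tool()[0])
H=[box(-.064,.064,-.009,.009,-.011,.011)]
hsv=cv2.cvtColor(im,cv2.COLOR_RGB2HSV)
for q in("shaker_handle","shaker"):
  for d in cut_out(q,"wrist")[:2]:
    print(q,d["confidence"],d["rect"])
    m=d["region"]
    o=m&(hsv[:,:,0]<20)&(hsv[:,:,1]>110)
    o=cv2.morphologyEx(o.astype(np.uint8),cv2.MORPH_OPEN,np.ones((3,3)))
    p,f=fit([(C,o.astype(float))],H,.097);print("handle",p.round(4),round(f,3))
    if q=="shaker":print(fit([(C,m.astype(float))],SH,.004))
vis=cv2.resize(im[:,:,::-1],(768,576)).copy()
cv2.polylines(vis,[((cv2.convexHull(proj(C,wpts(H[0],p,.097)).astype(np.float32))+.5)*1.5).astype(np.int32)],True,(0,255,0),1)
cv2.imwrite("pics/sh.png",vis)
print(rel([.477,.319,.08],down(-.09+np.pi/2)))
E
```

```text
t: 22.32
tool_pos: [0.4773, 0.3181, 0.2297]
tool_rot: [-0.144, -3.138, 0.001]
contact_force: [-0.6, -0.1, 0.5]
opening: 0.0512
grip_force: 0.0
[0.47740829 0.31798409 0.22985332]
shaker_handle 0.73 [256.9, 158.8, 51.5, 169.5]
handle [0.4796 0.3194 3.045 ] 0.087
shaker 0.95 [258.0, 160.5, 56.7, 174.0]
handle [ 0.4796  0.3193 -0.0948] 0.085
(array([ 0.45506661,  0.32171454, -0.10409636]), np.float64(0.11773205228564165))
(array([  0.6,   0.8, 150.1]), array([-0. ,  0. , -0.1]))
```

View pics/sh.png

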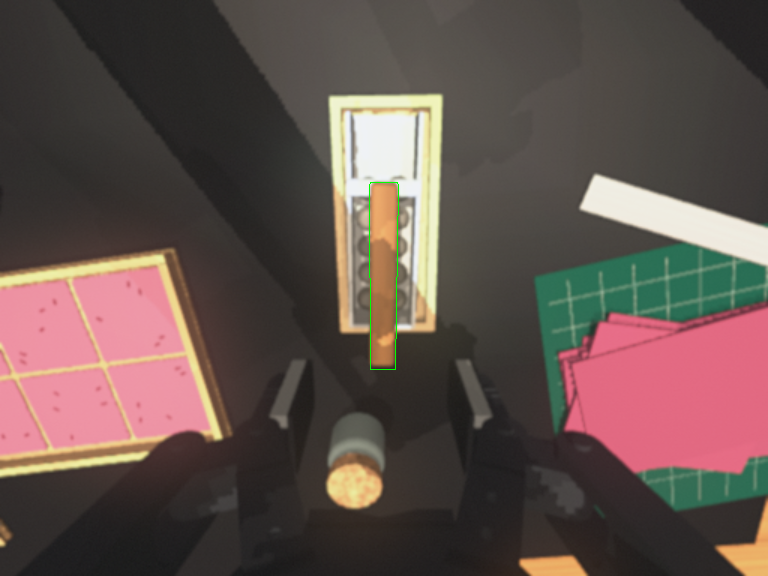

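The handle runs from (384,183) to (384,368), with the mouth (white floor, no pebbles) at the top near (385,140). Two rows of pebbles show under it. Now grasp and lift.

```bash
python3 -m crank '[{"offset":[0,0.0015,0.06],"twist":[0,0,0.2]},{"offset":[0,0.0015,0.11],"twist":[0,0,0.2]},{"offset":[0,0.0015,0.14],"twist":[0,0,0.2]},{"offset":[0,0.0015,0.15],"twist":[0,0,0.2]},{"offset":[0,0.0015,0.15],"twist":[0,0,0.2]},{"offset":[0,0.0015,0.15],"twist":[0,0,0.2]}]' 0.6
python3 -m crank '[{"offset":[0,0,0],"twist":[0,0,0]},{"offset":[0,0,0],"twist":[0,0,0]},{"offset":[0,0,0],"twist":[0,0,0]},{"offset":[0,0,0],"twist":[0,0,0]}]' 0 90
python3 -m crank '[{"offset":[0,0,-0.005],"twist":[0,0,0]},{"offset":[0,0,-0.015],"twist":[0,0,0]},{"offset":[0,0,-0.03],"twist":[0,0,0]},{"offset":[0,0,-0.05],"twist":[0,0,0]},{"offset":[0,0,-0.08],"twist":[0,0,0]},{"offset":[0,0,-0.11],"twist":[0,0,0]},{"offset":[0,0,-0.13],"twist":[0,0,0]},{"offset":[0,0,-0.13],"twist":[0,0,0]}]'
python3 - <<'E'
from h import *
im=get_image("wrist");cv2.imwrite("pics/lift.png",im[:,:,::-1]);print(tool()[0])
E
```

```text
t: 23.22
tool_pos: [0.4788, 0.3213, 0.0823]
tool_rot: [0.147, 3.135, 0.003]
contact_force: [-0.1, -0.0, 1.0]
opening: 0.0514
grip_force: 0.0
t: 23.72
tool_pos: [0.4782, 0.3207, 0.0814]
tool_rot: [0.147, 3.137, -0.0]
contact_force: [-0.9, -3.3, 5.7]
opening: 0.0168
grip_force: 88.8
t: 24.72
tool_pos: [0.4786, 0.3214, 0.213]
tool_rot: [0.147, 3.134, 0.004]
contact_force: [-0.2, -0.1, -3.5]
opening: 0.0162
grip_force: 88.0
[0.47767645 0.32095791 0.21088711]
```

View pics/lift.png

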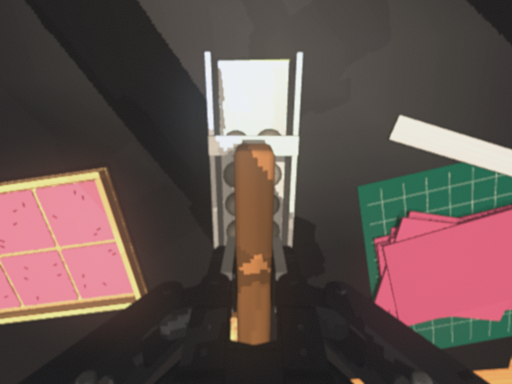

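The shaker hangs level and its pebbles are still behind the bridge (255,145). Next I compute the pose for the first drop station, tray (+46,+92).

```bash
cat >> h.py <<'E'
T0=np.array([.5713,-.0133]);TY=.052
def tw(tx,ty): c,s=np.cos(TY),np.sin(TY);return T0+[c*tx-s*ty,s*tx+c*ty]
def mouth(tx,ty,zm,tilt):
    "tool pose putting the shaker mouth at tray (tx,ty), height zm, tilt deg mouth down"
    r=down(TY+np.pi/2)*R.from_euler("y",-tilt,degrees=True)
    return np.array([*tw(tx,ty),zm])-r.apply([.108,0,.074]),r
def tray(p): c,s=np.cos(TY),np.sin(TY);d=np.array(p[:2])-T0;return np.array([c*d[0]+s*d[1],-s*d[0]+c*d[1]])
E
python3 -c "
from h import *
P=mouth(58,92,0,0)
print(rel(*mouth(.060,.092,.10,0)));print(rel(*mouth(.060,.092,.045,12)))"
```

```text
(array([-277.3, -208.7,   37.1]), array([ 0. ,  0.1, -8.3]))
(array([-259.7, -211.3,   71.2]), array([ -0.8, -11.9,  -8.3]))
```

```bash
python3 -m crank '[{"offset":[-0.010,-0.008,0],"twist":[0,0,-0.5]},{"offset":[-0.030,-0.023,0],"twist":[0,0,-1]},{"offset":[-0.060,-0.045,0],"twist":[0,0,-2]},{"offset":[-0.095,-0.072,0],"twist":[0,0,-3]},{"offset":[-0.130,-0.098,0],"twist":[0,0,-4]},{"offset":[-0.165,-0.124,0],"twist":[0,0,-5]},{"offset":[-0.200,-0.150,0],"twist":[0,0,-6]},{"offset":[-0.230,-0.173,0.01],"twist":[0,0,-7]},{"offset":[-0.253,-0.190,0.02],"twist":[0,0,-8]},{"offset":[-0.268,-0.202,0.03],"twist":[0,0,-8.3]},{"offset":[-0.275,-0.207,0.037],"twist":[0,0,-8.3]},{"offset":[-0.277,-0.209,0.037],"twist":[0,0,-8.3]},{"offset":[-0.277,-0.209,0.037],"twist":[0,0,-8.3]}]'
python3 -c "
from h import *
print(rel(*mouth(.060,.092,.045,14)))
for q in('jar','spool','clothespin'):
  get_image('top');C=cam('top')
  for d in cut_out(q,'top')[:1]:print(q,ray(C,d['rect'][:2],.04))"
```

```text
t: 26.4
tool_pos: [0.7335, 0.0874, 0.1736]
tool_rot: [-0.081, 3.14, 0.0]
contact_force: [-0.0, 0.6, -3.4]
opening: 0.0165
grip_force: 88.1
(array([20.3, -0.2, 30.6]), array([  0., -14.,  -0.]))
jar [0.67309233 0.27400844 0.04      ]
spool [ 0.77707126 -0.01940541  0.04      ]
clothespin [ 0.74457563 -0.15840731  0.04      ]
```

```bash
python3 -m crank '[{"offset":[0.006,0,0.01],"twist":[0,-4,0]},{"offset":[0.012,0,0.02],"twist":[0,-9,0]},{"offset":[0.020,0,0.03],"twist":[0,-14,0]},{"offset":[0.020,0,0.030],"twist":[0,-14,0]},{"offset":[0.020,0,0.030],"twist":[0,-14,0]}]'
python3 -m crank '[{"offset":[0.008,0,0],"twist":[0,0,0]},{"offset":[-0.004,0,0],"twist":[0,0,0]},{"offset":[0.008,0,0],"twist":[0,0,0]},{"offset":[-0.004,0,0],"twist":[0,0,0]},{"offset":[0.008,0,0],"twist":[0,0,0]},{"offset":[-0.004,0,0],"twist":[0,0,0]},{"offset":[0.0,0,0],"twist":[0,0,0]}]'
cat > seen.py <<'E'
from h import *
import sys
im=get_image("wrist");C=cam("wrist");cv2.imwrite(f"pics/{sys.argv[1]}.png",im[:,:,::-1]);print(tool()[0].round(4))
for n in ("wrist","top","scene"):
    if n!="wrist": get_image(n);C=cam(n)
    for d in cut_out("pebble1",n): print(n,round(d["confidence"],2),np.round(d["rect"],1).tolist(),"tray mm",(tray(ray(C,d["rect"][:2],.014))*1000).round().tolist())
E
python3 seen.py s1
```

```text
t: 27.32
tool_pos: [0.7146, 0.0858, 0.1444]
tool_rot: [-0.074, 2.895, 0.009]
contact_force: [0.9, -0.2, -3.9]
opening: 0.0164
grip_force: 88.2
t: 28.2
tool_pos: [0.7149, 0.0857, 0.1441]
tool_rot: [-0.074, 2.894, 0.009]
contact_force: [0.3, -0.5, -3.5]
opening: 0.0169
grip_force: 88.2
[0.7138 0.0858 0.1434]
wrist 0.84 [271.9, 121.1, 31.7, 32.1] tray mm [113.0, 108.0]
wrist 0.77 [238.4, 122.7, 28.9, 22.3] tray mm [115.0, 78.0]
wrist 0.69 [229.6, 190.4, 11.6, 24.0] tray mm [188.0, 66.0]
wrist 0.63 [277.4, 191.7, 7.9, 15.5] tray mm [189.0, 117.0]
wrist 0.59 [230.7, 163.5, 9.4, 17.0] tray mm [156.0, 69.0]
wrist 0.51 [275.4, 220.1, 1.4, 22.2] tray mm [228.0, 116.0]
wrist 0.43 [229.8, 219.2, 12.5, 20.6] tray mm [226.0, 65.0]
scene 0.65 [345.2, 198.9, 9.2, 5.6] tray mm [168.0, 151.0]
scene 0.57 [326.1, 190.1, 10.5, 4.8] tray mm [113.0, 146.0]
```

View pics/s1.png

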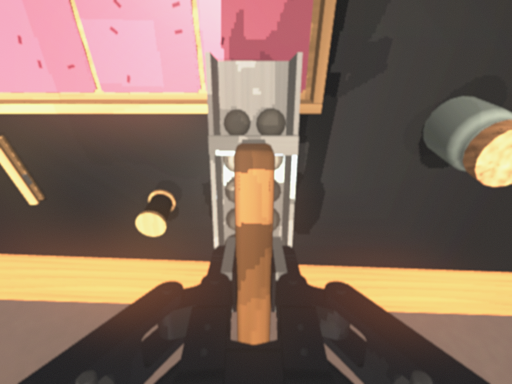

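The mouth lip (255,60) is over the far end card. The front pair of pebbles is at (238,122) and (271,121), about 40 mm from the lip, and nothing has fallen yet. I keep shaking.

```bash
python3 -m crank '[{"offset":[0.008,0,0],"twist":[0,0,0]},{"offset":[-0.004,0,0],"twist":[0,0,0]},{"offset":[0.008,0,0],"twist":[0,0,0]},{"offset":[-0.004,0,0],"twist":[0,0,0]},{"offset":[0.008,0,0],"twist":[0,0,0]},{"offset":[-0.004,0,0],"twist":[0,0,0]},{"offset":[0.008,0,0],"twist":[0,0,0]},{"offset":[-0.004,0,0],"twist":[0,0,0]},{"offset":[0.008,0,0],"twist":[0,0,0]},{"offset":[-0.004,0,0],"twist":[0,0,0]},{"offset":[0.008,0,0],"twist":[0,0,0]},{"offset":[-0.004,0,0],"twist":[0,0,0]},{"offset":[0.0,0,0],"twist":[0,0,0]}]' >/dev/null
cat > w.py <<'E'
from h import *
import sys
im=get_image("wrist");C=cam("wrist");cv2.imwrite(f"pics/{sys.argv[1]}.png",im[:,:,::-1]);o=get_obs();print(round(o["t"],2),tool()[0].round(4),o["grip_force"].round() if hasattr(o["grip_force"],"round") else o["grip_force"])
for d in sorted(cut_out("pebble1","wrist"),key=lambda d:d["rect"][1]): print(round(d["confidence"],2),np.round(d["rect"]).tolist(),"tray",(tray(ray(C,d["rect"][:2],.014))*1000).round().tolist())
E
python3 w.py s2
```

```text
30.18 [0.7138 0.0858 0.1434] 88.20697903633118
0.58 [239.0, 71.0, 30.0, 30.0] tray [72.0, 79.0]
0.98 [274.0, 74.0, 32.0, 32.0] tray [73.0, 109.0]
0.78 [272.0, 118.0, 27.0, 26.0] tray [111.0, 108.0]
0.86 [239.0, 121.0, 31.0, 30.0] tray [114.0, 78.0]
0.61 [278.0, 162.0, 12.0, 16.0] tray [155.0, 116.0]
0.66 [230.0, 164.0, 8.0, 14.0] tray [157.0, 68.0]
0.68 [229.0, 192.0, 8.0, 25.0] tray [191.0, 66.0]
0.69 [230.0, 222.0, 12.0, 26.0] tray [231.0, 65.0]
```

```bash
python3 -m crank '[{"offset":[0.008,0,0],"twist":[0,0,0]},{"offset":[-0.004,0,0],"twist":[0,0,0]},{"offset":[0.0,0,0],"twist":[0,0,0]},{"offset":[0.0,0,0],"twist":[0,0,0]}]' >/dev/null; python3 w.py s3
```

```text
30.77 [0.7135 0.0858 0.1429] 88.21454286575317
0.95 [238.0, 66.0, 31.0, 30.0] tray [67.0, 79.0]
0.77 [272.0, 68.0, 32.0, 36.0] tray [69.0, 107.0]
0.98 [271.0, 114.0, 29.0, 26.0] tray [106.0, 107.0]
0.58 [239.0, 117.0, 32.0, 33.0] tray [109.0, 79.0]
0.6 [230.0, 160.0, 10.0, 14.0] tray [152.0, 69.0]
0.63 [278.0, 161.0, 11.0, 10.0] tray [153.0, 116.0]
0.4 [277.0, 188.0, 3.0, 18.0] tray [184.0, 116.0]
0.51 [229.0, 188.0, 11.0, 21.0] tray [184.0, 66.0]
0.6 [231.0, 219.0, 13.0, 24.0] tray [226.0, 66.0]
```

```bash
python3 -m crank '[{"offset":[0.006,0,0],"twist":[0,0,0]},{"offset":[-0.003,0,0],"twist":[0,0,0]},{"offset":[0.0,0,0],"twist":[0,0,0]},{"offset":[0.0,0,0],"twist":[0,0,0]}]' >/dev/null; python3 w.py s4
```

```text
31.38 [0.7136 0.0858 0.143 ] 88.22707414627075
0.79 [241.0, 23.0, 28.0, 30.0] tray [37.0, 82.0]
0.85 [271.0, 112.0, 28.0, 28.0] tray [104.0, 107.0]
0.73 [237.0, 115.0, 32.0, 35.0] tray [108.0, 77.0]
0.38 [277.0, 160.0, 11.0, 12.0] tray [152.0, 115.0]
0.65 [276.0, 218.0, 6.0, 15.0] tray [224.0, 117.0]
0.55 [229.0, 218.0, 10.0, 27.0] tray [224.0, 64.0]
```

View pics/s4.png

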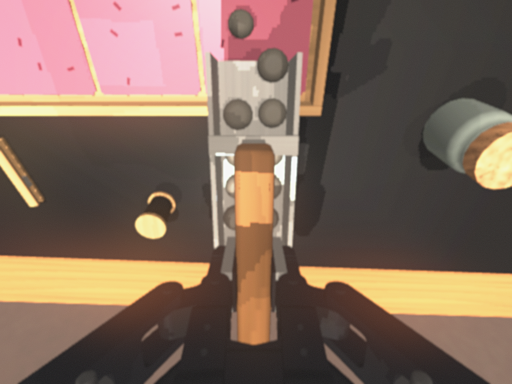

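One pebble is on the end card at (241,23), tray (37,82). The next is waiting at the lip (272,65). I slide to the near-row end card.

```bash
python3 -m crank '[{"offset":[0.004,0,-0.001],"twist":[0,0,0]},{"offset":[0.012,0,-0.003],"twist":[0,0,0]},{"offset":[0.023,0,-0.0057],"twist":[0,0,0]},{"offset":[0.036,0,-0.009],"twist":[0,0,0]},{"offset":[0.049,0,-0.0122],"twist":[0,0,0]},{"offset":[0.061,0,-0.0152],"twist":[0,0,0]},{"offset":[0.071,0,-0.0177],"twist":[0,0,0]},{"offset":[0.078,0,-0.0194],"twist":[0,0,0]},{"offset":[0.0805,0,-0.020],"twist":[0,0,0]},{"offset":[0.0805,0,-0.020],"twist":[0,0,0]}]' >/dev/null
python3 w.py s5; python3 -m crank '[{"offset":[0.006,0,0],"twist":[0,0,0]},{"offset":[-0.003,0,0],"twist":[0,0,0]},{"offset":[0.0,0,0],"twist":[0,0,0]},{"offset":[0.0,0,0],"twist":[0,0,0]}]' >/dev/null; python3 w.py s6
```

```text
32.73 [0.6311 0.0815 0.1432] 88.2291841506958
0.63 [273.0, 63.0, 35.0, 36.0] tray [-17.0, 107.0]
0.57 [273.0, 110.0, 32.0, 24.0] tray [21.0, 109.0]
0.62 [240.0, 115.0, 28.0, 28.0] tray [25.0, 80.0]
0.59 [277.0, 159.0, 13.0, 11.0] tray [69.0, 114.0]
0.37 [228.0, 160.0, 10.0, 11.0] tray [70.0, 66.0]
0.63 [231.0, 186.0, 8.0, 23.0] tray [100.0, 68.0]
0.48 [277.0, 188.0, 2.0, 21.0] tray [102.0, 116.0]
0.58 [231.0, 217.0, 12.0, 23.0] tray [140.0, 67.0]
0.46 [278.0, 217.0, 6.0, 16.0] tray [141.0, 119.0]
33.33 [0.6308 0.0815 0.1429] 88.24280261993408
0.98 [271.0, 33.0, 32.0, 34.0] tray [-39.0, 105.0]
0.95 [273.0, 109.0, 31.0, 27.0] tray [19.0, 109.0]
0.67 [238.0, 111.0, 30.0, 32.0] tray [21.0, 78.0]
0.6 [228.0, 184.0, 8.0, 26.0] tray [97.0, 66.0]
0.61 [277.0, 185.0, 7.0, 20.0] tray [98.0, 116.0]
0.58 [230.0, 215.0, 9.0, 24.0] tray [137.0, 65.0]
0.56 [277.0, 217.0, 6.0, 15.0] tray [140.0, 118.0]
```

That pebble landed at tray (-39,105). About eight are left (pairs at rows 110, 159, 186, 217), enough for two on each of the remaining four cards. Next, the middle of the near row.

```bash
python3 -m crank '[{"offset":[0,-0.004,0],"twist":[0,0,0]},{"offset":[0,-0.013,0],"twist":[0,0,0]},{"offset":[0,-0.025,0],"twist":[0,0,0]},{"offset":[0,-0.040,0],"twist":[0,0,0]},{"offset":[0,-0.055,0],"twist":[0,0,0]},{"offset":[0,-0.070,0],"twist":[0,0,0]},{"offset":[0,-0.082,0],"twist":[0,0,0]},{"offset":[0,-0.090,0],"twist":[0,0,0]},{"offset":[0,-0.092,0],"twist":[0,0,0]}]' >/dev/null
python3 -m crank '[{"offset":[0.008,0,0],"twist":[0,0,0]},{"offset":[-0.004,0,0],"twist":[0,0,0]},{"offset":[0.008,0,0],"twist":[0,0,0]},{"offset":[-0.004,0,0],"twist":[0,0,0]},{"offset":[0.008,0,0],"twist":[0,0,0]},{"offset":[-0.004,0,0],"twist":[0,0,0]},{"offset":[0.008,0,0],"twist":[0,0,0]},{"offset":[-0.004,0,0],"twist":[0,0,0]},{"offset":[0.008,0,0],"twist":[0,0,0]},{"offset":[-0.004,0,0],"twist":[0,0,0]},{"offset":[0.0,0,0],"twist":[0,0,0]}]' >/dev/null;python3 w.py s7
```

```text
35.92 [ 0.6356 -0.0104  0.1432] 88.23874711990356
0.81 [394.0, 28.0, 33.0, 33.0] tray [-42.0, 107.0]
0.65 [276.0, 67.0, 28.0, 29.0] tray [-15.0, 18.0]
0.64 [241.0, 73.0, 34.0, 37.0] tray [-10.0, -11.0]
0.81 [240.0, 120.0, 26.0, 26.0] tray [29.0, -13.0]
0.77 [272.0, 120.0, 31.0, 29.0] tray [30.0, 16.0]
0.82 [340.0, 133.0, 22.0, 20.0] tray [41.0, 80.0]
0.57 [278.0, 162.0, 6.0, 15.0] tray [72.0, 24.0]
0.46 [229.0, 163.0, 5.0, 14.0] tray [72.0, -24.0]
0.76 [229.0, 191.0, 10.0, 27.0] tray [105.0, -26.0]
0.2 [254.0, 199.0, 97.0, 296.0] tray [115.0, 0.0]
```

```bash
python3 -m crank '[{"offset":[0.008,0,0],"twist":[0,0,0]},{"offset":[-0.004,0,0],"twist":[0,0,0]},{"offset":[0.008,0,0],"twist":[0,0,0]},{"offset":[-0.004,0,0],"twist":[0,0,0]},{"offset":[0.0,0,0],"twist":[0,0,0]},{"offset":[0.0,0,0],"twist":[0,0,0]}]' >/dev/null; python3 w.py s8
```

```text
36.77 [ 0.6354 -0.0103  0.1429] 88.268963098526
0.81 [242.0, 29.0, 26.0, 35.0] tray [-42.0, -9.0]
0.76 [392.0, 31.0, 34.0, 33.0] tray [-40.0, 106.0]
0.87 [272.0, 34.0, 30.0, 28.0] tray [-38.0, 14.0]
0.79 [274.0, 108.0, 29.0, 28.0] tray [18.0, 18.0]
0.83 [241.0, 109.0, 27.0, 32.0] tray [19.0, -11.0]
0.58 [341.0, 135.0, 23.0, 21.0] tray [43.0, 81.0]
0.54 [277.0, 159.0, 4.0, 6.0] tray [68.0, 23.0]
0.49 [229.0, 183.0, 8.0, 27.0] tray [96.0, -26.0]
0.4 [278.0, 185.0, 9.0, 18.0] tray [98.0, 25.0]
```

```bash
python3 -m crank '[{"offset":[-0.003,0,0.001],"twist":[0,0,0]},{"offset":[-0.010,0,0.0025],"twist":[0,0,0]},{"offset":[-0.020,0,0.005],"twist":[0,0,0]},{"offset":[-0.032,0,0.008],"twist":[0,0,0]},{"offset":[-0.045,0,0.0112],"twist":[0,0,0]},{"offset":[-0.058,0,0.0145],"twist":[0,0,0]},{"offset":[-0.070,0,0.0175],"twist":[0,0,0]},{"offset":[-0.079,0,0.0197],"twist":[0,0,0]},{"offset":[-0.083,0,0.0207],"twist":[0,0,0]},{"offset":[-0.083,0,0.0207],"twist":[0,0,0]}]' >/dev/null
python3 -m crank '[{"offset":[0.008,0,0],"twist":[0,0,0]},{"offset":[-0.004,0,0],"twist":[0,0,0]},{"offset":[0.008,0,0],"twist":[0,0,0]},{"offset":[-0.004,0,0],"twist":[0,0,0]},{"offset":[0.008,0,0],"twist":[0,0,0]},{"offset":[-0.004,0,0],"twist":[0,0,0]},{"offset":[0.0,0,0],"twist":[0,0,0]}]' >/dev/null;python3 w.py s9
```

```text
39.0 [ 0.721  -0.006   0.1433] 88.27199578285217
0.65 [360.0, 26.0, 31.0, 31.0] tray [42.0, 81.0]
0.87 [274.0, 82.0, 30.0, 30.0] tray [83.0, 17.0]
0.91 [242.0, 84.0, 31.0, 35.0] tray [84.0, -10.0]
0.67 [271.0, 125.0, 24.0, 18.0] tray [120.0, 16.0]
0.66 [230.0, 169.0, 9.0, 30.0] tray [164.0, -24.0]
```

```bash
python3 -m crank '[{"offset":[0.008,0,0],"twist":[0,0,0]},{"offset":[-0.004,0,0],"twist":[0,0,0]},{"offset":[0.008,0,0],"twist":[0,0,0]},{"offset":[-0.004,0,0],"twist":[0,0,0]},{"offset":[0.008,0,0],"twist":[0,0,0]},{"offset":[-0.004,0,0],"twist":[0,0,0]},{"offset":[0.0,0,0],"twist":[0,0,0]},{"offset":[0.0,0,0],"twist":[0,0,0]}]' >/dev/null; python3 w.py s10
```

```text
40.1 [ 0.7209 -0.0059  0.143 ] 88.30737233161926
0.94 [274.0, 22.0, 30.0, 30.0] tray [39.0, 15.0]
0.58 [360.0, 27.0, 32.0, 26.0] tray [43.0, 81.0]
0.9 [243.0, 31.0, 29.0, 37.0] tray [45.0, -8.0]
0.65 [256.0, 56.0, 421.0, 113.0] tray [63.0, 1.0]
0.74 [240.0, 108.0, 28.0, 29.0] tray [104.0, -12.0]
0.61 [272.0, 111.0, 29.0, 30.0] tray [107.0, 16.0]
0.6 [278.0, 157.0, 6.0, 4.0] tray [152.0, 24.0]
0.57 [227.0, 161.0, 10.0, 11.0] tray [156.0, -26.0]
```

```bash
python3 -m crank '[{"offset":[0,-0.004,0],"twist":[0,0,0]},{"offset":[0,-0.013,0],"twist":[0,0,0]},{"offset":[0,-0.025,0],"twist":[0,0,0]},{"offset":[0,-0.040,0],"twist":[0,0,0]},{"offset":[0,-0.055,0],"twist":[0,0,0]},{"offset":[0,-0.070,0],"twist":[0,0,0]},{"offset":[0,-0.082,0],"twist":[0,0,0]},{"offset":[0,-0.090,0],"twist":[0,0,0]},{"offset":[0,-0.093,0],"twist":[0,0,0]}]' >/dev/null
python3 -m crank '[{"offset":[0.008,0,0],"twist":[0,0,0]},{"offset":[-0.004,0,0],"twist":[0,0,0]},{"offset":[0.008,0,0],"twist":[0,0,0]},{"offset":[-0.004,0,0],"twist":[0,0,0]},{"offset":[0.008,0,0],"twist":[0,0,0]},{"offset":[-0.004,0,0],"twist":[0,0,0]},{"offset":[0.008,0,0],"twist":[0,0,0]},{"offset":[-0.004,0,0],"twist":[0,0,0]},{"offset":[0.008,0,0],"twist":[0,0,0]},{"offset":[-0.004,0,0],"twist":[0,0,0]},{"offset":[0.0,0,0],"twist":[0,0,0]}]' >/dev/null;python3 w.py s11
```

```text
42.7 [ 0.7258 -0.0989  0.1433] 88.31895232200623
0.93 [399.0, 20.0, 34.0, 33.0] tray [38.0, 16.0]
0.63 [483.0, 24.0, 30.0, 28.0] tray [41.0, 81.0]
0.7 [366.0, 29.0, 30.0, 31.0] tray [44.0, -7.0]
0.94 [241.0, 40.0, 28.0, 32.0] tray [51.0, -104.0]
0.81 [274.0, 67.0, 26.0, 35.0] tray [71.0, -77.0]
0.9 [238.0, 121.0, 30.0, 33.0] tray [115.0, -107.0]
0.55 [272.0, 122.0, 32.0, 33.0] tray [117.0, -76.0]
```

```bash
python3 -m crank '[{"offset":[0.008,0,0],"twist":[0,0,0]},{"offset":[-0.004,0,0],"twist":[0,0,0]},{"offset":[0.007,0,0],"twist":[0,0,0]},{"offset":[-0.003,0,0],"twist":[0,0,0]},{"offset":[0.0,0,0],"twist":[0,0,0]},{"offset":[0.0,0,0],"twist":[0,0,0]}]' >/dev/null; python3 w.py s12
```

```text
43.55 [ 0.7256 -0.0988  0.1429] 88.33749890327454
0.74 [399.0, 19.0, 29.0, 33.0] tray [37.0, 16.0]
0.63 [241.0, 26.0, 24.0, 30.0] tray [42.0, -103.0]
0.67 [481.0, 27.0, 34.0, 29.0] tray [42.0, 80.0]
0.75 [273.0, 31.0, 28.0, 36.0] tray [45.0, -78.0]
0.7 [365.0, 31.0, 30.0, 31.0] tray [45.0, -8.0]
0.77 [238.0, 109.0, 27.0, 27.0] tray [105.0, -107.0]
0.95 [273.0, 111.0, 28.0, 32.0] tray [106.0, -76.0]
```

Last two: the near-row card at -92.

```bash
python3 -m crank '[{"offset":[0.004,0,-0.001],"twist":[0,0,0]},{"offset":[0.012,0,-0.003],"twist":[0,0,0]},{"offset":[0.023,0,-0.0057],"twist":[0,0,0]},{"offset":[0.036,0,-0.009],"twist":[0,0,0]},{"offset":[0.049,0,-0.0122],"twist":[0,0,0]},{"offset":[0.061,0,-0.0152],"twist":[0,0,0]},{"offset":[0.073,0,-0.0182],"twist":[0,0,0]},{"offset":[0.081,0,-0.0202],"twist":[0,0,0]},{"offset":[0.0845,0,-0.021],"twist":[0,0,0]},{"offset":[0.0845,0,-0.021],"twist":[0,0,0]}]' >/dev/null
python3 -m crank '[{"offset":[0.008,0,0],"twist":[0,0,0]},{"offset":[-0.004,0,0],"twist":[0,0,0]},{"offset":[0.008,0,0],"twist":[0,0,0]},{"offset":[-0.004,0,0],"twist":[0,0,0]},{"offset":[0.008,0,0],"twist":[0,0,0]},{"offset":[-0.004,0,0],"twist":[0,0,0]},{"offset":[0.008,0,0],"twist":[0,0,0]},{"offset":[-0.004,0,0],"twist":[0,0,0]},{"offset":[0.008,0,0],"twist":[0,0,0]},{"offset":[-0.004,0,0],"twist":[0,0,0]},{"offset":[0.008,0,0],"twist":[0,0,0]},{"offset":[-0.004,0,0],"twist":[0,0,0]},{"offset":[0.0,0,0],"twist":[0,0,0]},{"offset":[0.0,0,0],"twist":[0,0,0]}]' >/dev/null;python3 w.py s13
```

```text
46.65 [ 0.6386 -0.1033  0.1428] 88.31740021705627
0.82 [362.0, 32.0, 26.0, 34.0] tray [-42.0, -10.0]
0.84 [502.0, 34.0, 21.0, 31.0] tray [-40.0, 98.0]
0.66 [393.0, 36.0, 28.0, 27.0] tray [-39.0, 15.0]
0.66 [372.0, 132.0, 26.0, 24.0] tray [38.0, 16.0]
0.82 [438.0, 135.0, 24.0, 22.0] tray [42.0, 79.0]
0.57 [344.0, 139.0, 26.0, 24.0] tray [46.0, -8.0]
```

View pics/s13.png

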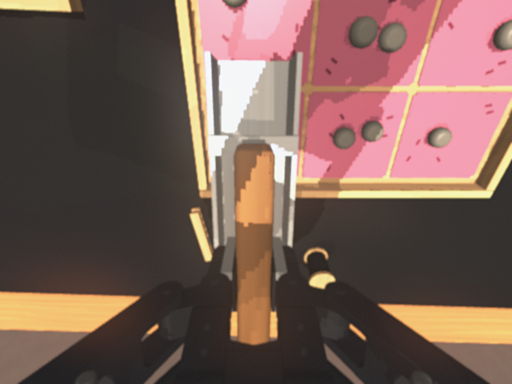

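The shaker is empty. One of the last pebbles is at (233,0), and its partner is just out of view. I level out and raise, then check the tray from above.

```bash
python3 -m crank '[{"offset":[0,0,-0.02],"twist":[0,3,0]},{"offset":[0,0,-0.05],"twist":[0,8,0]},{"offset":[0,0,-0.08],"twist":[0,14,0]},{"offset":[0,0,-0.08],"twist":[0,14,0]},{"offset":[0,0,-0.08],"twist":[0,14,0]}]'
python3 -c "
from h import *
print(rel([.4785,.3208,.21],down(-.094+np.pi/2)))"
```

```text
t: 47.32
tool_pos: [0.6189, -0.104, 0.219]
tool_rot: [0.081, -3.14, -0.001]
contact_force: [-0.7, 0.3, -3.0]
opening: 0.0169
grip_force: 88.5
(array([118.5, 431.5,   9.3]), array([ 0. , -0. ,  8.3]))
```

```bash
python3 -m crank '[{"offset":[0.010,0.035,0.009],"twist":[0,0,1]},{"offset":[0.023,0.085,0.009],"twist":[0,0,2]},{"offset":[0.039,0.140,0.009],"twist":[0,0,3]},{"offset":[0.055,0.200,0.009],"twist":[0,0,4]},{"offset":[0.070,0.255,0.009],"twist":[0,0,5]},{"offset":[0.085,0.310,0.009],"twist":[0,0,6]},{"offset":[0.099,0.360,0.009],"twist":[0,0,7]},{"offset":[0.109,0.400,0.009],"twist":[0,0,8]},{"offset":[0.1165,0.425,0.009],"twist":[0,0,8.3]},{"offset":[0.1185,0.4315,0.009],"twist":[0,0,8.3]},{"offset":[0.1185,0.4315,0.009],"twist":[0,0,8.3]},{"offset":[0.1185,0.4315,0.009],"twist":[0,0,8.3]}]'
python3 - <<'E'
from h import *
im=get_image("wrist");cv2.imwrite("pics/dk.png",im[:,:,::-1])
print(rel([.4782,.3208,.0825],down(-.094+np.pi/2)))
im=get_image("top");C=cam("top");cv2.imwrite("pics/top9.png",cv2.resize(im[140:260,190:320,::-1],None,fx=5,fy=5,interpolation=cv2.INTER_CUBIC))
for d in cut_out("pebble1","top"): print("top",round(d["confidence"],2),np.round(d["rect"],1).tolist(),"tray mm",(tray(ray(C,d["rect"][:2],.014))*1000).round().tolist())
E
```

```text
t: 48.82
tool_pos: [0.4792, 0.3195, 0.211]
tool_rot: [-0.149, -3.138, 0.001]
contact_force: [0.2, 0.6, -2.7]
opening: 0.0165
grip_force: 88.6
(array([  1.2,   1.2, 128.7]), array([-0. , -0. , -0.1]))
```

View pics/top9.png

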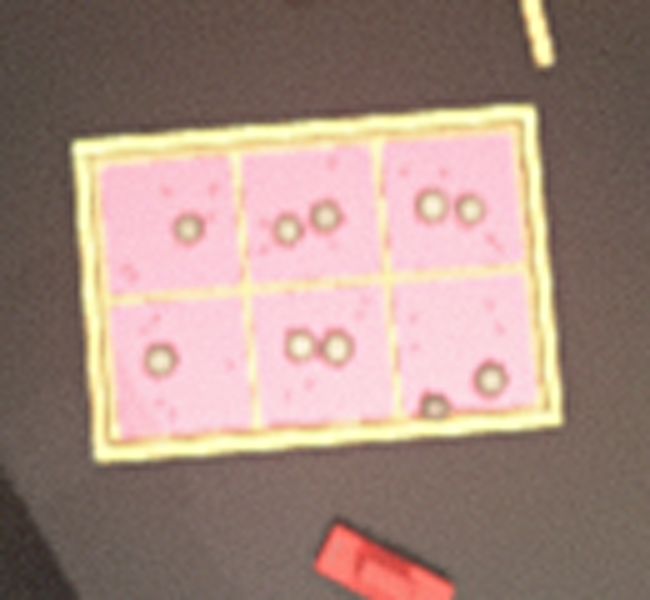

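View pics/dk.png

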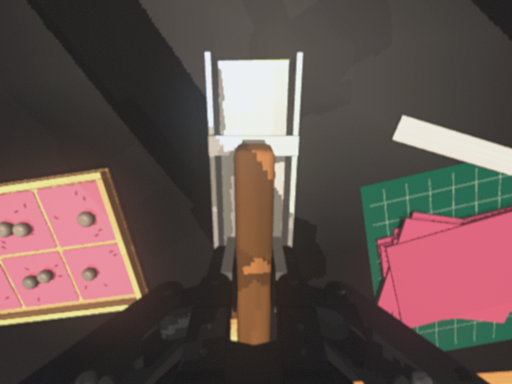

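All ten pebbles lie single on the cards: 1, 2, 2 in the far row and 1, 2, 2 in the near row. One at crop (435,407) is close against the near rim. The shaker is level over its bay, so I dock it.

```bash
python3 -m crank '[{"offset":[0.001,0.001,0.03],"twist":[0,0,0]},{"offset":[0.001,0.001,0.065],"twist":[0,0,0]},{"offset":[0.001,0.001,0.095],"twist":[0,0,0]},{"offset":[0.001,0.001,0.112],"twist":[0,0,0]},{"offset":[0.001,0.001,0.122],"twist":[0,0,0]},{"offset":[0.001,0.001,0.127],"twist":[0,0,0]},{"offset":[0.001,0.001,0.129],"twist":[0,0,0]},{"offset":[0.001,0.001,0.129],"twist":[0,0,0]}]'
python3 -m crank '[{"offset":[0,0,0],"twist":[0,0,0]},{"offset":[0,0,0],"twist":[0,0,0]},{"offset":[0,0,0],"twist":[0,0,0]},{"offset":[0,0,0],"twist":[0,0,0]},{"offset":[0,0,-0.02],"twist":[0,0,0]},{"offset":[0,0,-0.06],"twist":[0,0,0]},{"offset":[0,0,-0.11],"twist":[0,0,0]},{"offset":[0,0,-0.15],"twist":[0,0,0]},{"offset":[0,0,-0.15],"twist":[0,0,0]}]' 0.6
python3 - <<'E'
from h import *
im=get_image("wrist");C=cam("wrist");cv2.imwrite("pics/dk2.png",im[:,:,::-1])
for d in cut_out("shaker","wrist")[:1]: print(fit([(C,d["region"].astype(float))],SH,.004))
# pebble near the rim: crop (435,407) of top -> full pixel
p=ray(cam("top"),(190+435/5-.5,140+407/5-.5),.014);print(p,tray(p)*1000)
print(rel([.50,-.085,.16],down(TY)))
E
```

```text
t: 49.98
tool_pos: [0.4786, 0.322, 0.0834]
tool_rot: [0.147, 3.137, 0.001]
contact_force: [0.2, -0.1, -2.6]
opening: 0.0165
grip_force: 88.5
t: 51.1
tool_pos: [0.4805, 0.3229, 0.2397]
tool_rot: [0.146, 3.129, 0.008]
contact_force: [-0.1, 0.9, 0.3]
opening: 0.0511
grip_force: 0.0
(array([ 0.45366756,  0.32240415, -0.09543552]), np.float64(0.05000116713542069))
[ 0.49265803 -0.08750581  0.014     ] [-82.39263703 -70.01796526]
(array([ -59.4, -403.1,   73.7]), array([ 0.1,  0. , 81.7]))
```

View pics/dk2.png

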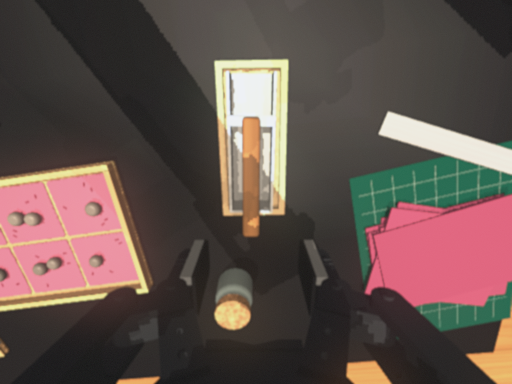

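The shaker is back in its bay at (252,150). I take a near look at the rim pebble, around tray (-82,-70).

```bash
python3 -c "
from h import *
print(rel([.515,-.09,.15],down(TY+np.pi/2)))"
```

```text
(array([ -74.8, -406.7,   83.7]), array([ 0.1,  0.1, -8.3]))
```

```bash
python3 -m crank '[{"offset":[-0.075,-0.407,0.02],"twist":[0,0,-8.3]},{"offset":[-0.075,-0.407,0.02],"twist":[0,0,-8.3]},{"offset":[-0.075,-0.407,0.02],"twist":[0,0,-8.3]},{"offset":[-0.075,-0.407,0.02],"twist":[0,0,-8.3]},{"offset":[-0.075,-0.407,0.02],"twist":[0,0,-8.3]},{"offset":[-0.075,-0.407,0.02],"twist":[0,0,-8.3]},{"offset":[-0.075,-0.407,0.084],"twist":[0,0,-8.3]},{"offset":[-0.075,-0.407,0.084],"twist":[0,0,-8.3]},{"offset":[-0.075,-0.407,0.084],"twist":[0,0,-8.3]}]' 0.4 >/dev/null; python3 w.py near; python3 -c "
import cv2;i=cv2.imread('pics/near.png');cv2.imwrite('pics/nearc.png',cv2.resize(i[60:280,120:420],None,fx=2.6,fy=2.6,interpolation=cv2.INTER_CUBIC))"
```

```text
52.38 [ 0.5146 -0.0897  0.1486] 0.0
0.78 [258.0, 166.0, 21.0, 19.0] tray [-79.0, -69.0]
0.54 [224.0, 179.0, 16.0, 22.0] tray [-66.0, -104.0]
0.78 [314.0, 202.0, 21.0, 22.0] tray [-40.0, -8.0]
0.79 [422.0, 203.0, 26.0, 20.0] tray [-39.0, 107.0]
0.69 [336.0, 207.0, 23.0, 18.0] tray [-35.0, 16.0]
0.72 [333.0, 269.0, 18.0, 20.0] tray [43.0, 19.0]
0.76 [385.0, 270.0, 18.0, 16.0] tray [45.0, 81.0]
0.54 [230.0, 271.0, 12.0, 14.0] tray [47.0, -100.0]
0.77 [250.0, 272.0, 16.0, 15.0] tray [47.0, -78.0]
```

View pics/nearc.png

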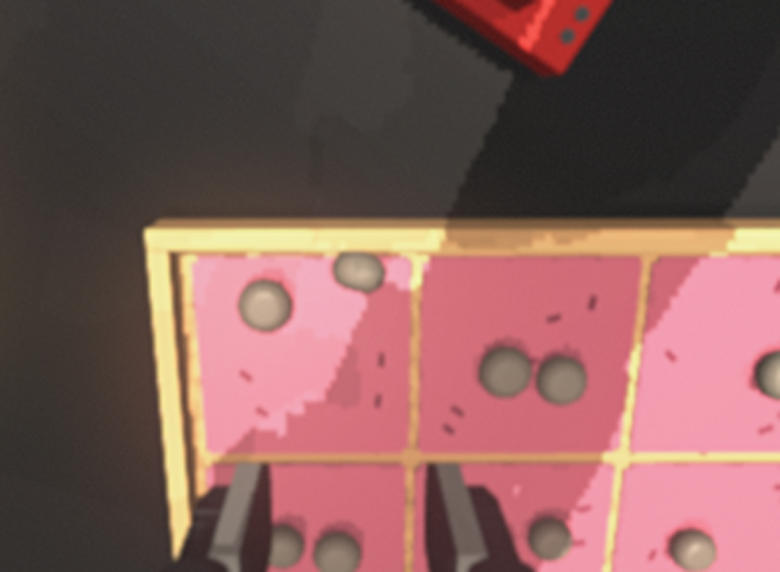

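I have now viewed more pictures than the 14 allowed, so from here I check by numbers only. I move the camera directly above the rim pebble and measure its outline, to see whether it lies flat.

```bash
python3 -m crank '[{"offset":[-0.055,0.02,0],"twist":[0,0,0]},{"offset":[-0.055,0.02,0],"twist":[0,0,0]},{"offset":[-0.055,0.02,0],"twist":[0,0,0]},{"offset":[-0.055,0.02,0],"twist":[0,0,0]}]' >/dev/null
python3 - <<'E'
from h import *
get_image("wrist");C=cam("wrist");print(C[1][:3,3])
for d in cut_out("pebble1","wrist"):
    ys,xs=np.nonzero(d["region"])
    P=np.array([tray(ray(C,(u,v),.0142))*1000 for u,v in zip(xs,ys)],np.float32)
    (c,(w,h),a)=cv2.minAreaRect(P);print(round(d["confidence"],2),np.round(d["rect"]),np.round(c,1),round(w,1),round(h,1),round(a))
E
```

```text
[ 0.48428481 -0.07221318  0.2916453 ]
0.81 [412. 148.  25.  25.] [-40.1 104.3] 23.6 20.1 90
0.79 [231. 226.  18.  18.] [ 45.2 -78.6] 21.1 22.0 90
0.77 [240. 104.  22.  20.] [-84.4 -69.4] 20.6 16.6 76
0.72 [211. 226.  17.  21.] [  40.2 -102.7] 19.2 20.0 60
0.69 [299. 150.  22.  20.] [-41.9  -9.4] 21.2 20.7 47
0.61 [375. 225.  19.  18.] [43.3 80.4] 22.1 18.9 31
0.57 [316. 222.  23.  20.] [37.4 15.9] 20.9 18.7 4
0.55 [201. 120.  19.  23.] [ -70.1 -106.3] 20.9 20.2 43
0.54 [322. 152.  18.  18.] [-38.1  13.7] 20.4 20.1 4
0.53 [296. 227.  19.  25.] [43.4 -9. ] 20.9 18.8 2
```

Ten pebbles are present, all separate. The rim pebble at tray (-84,-69) measures only 16.6 mm across x, so it is leaning on the rim. I pick it up and lay it on the +92 near-row card.

```bash
python3 -c "
from h import *
print(rel([*tw(-.0805,-.0675),.06],down(TY+np.pi/2)))"
```

```text
(array([ 74.8, -13.2,  89.3]), array([-0. ,  0.1, -0.1]))
```

```bash
python3 -m crank '[{"offset":[0.04,-0.007,0.04],"twist":[0,0,0]},{"offset":[0.0748,-0.0132,0.089],"twist":[0,0,0]},{"offset":[0.0748,-0.0132,0.089],"twist":[0,0,0]},{"offset":[0.0748,-0.0132,0.089],"twist":[0,0,0]},{"offset":[0.0748,-0.0132,0.089],"twist":[0,0,0]}]' 0.32
python3 -c "
from h import *
p=tool()[0];print(tray(p)*1000,rel([*tw(-.0805,-.0675),.012]))"
```

```text
t: 53.65
tool_pos: [0.4974, -0.0855, 0.0624]
tool_rot: [-0.08, 3.135, -0.003]
contact_force: [0.3, 0.2, 0.4]
opening: 0.0275
grip_force: 0.0
[-77.60009766 -68.29500022] (array([ 3.2,  0.9, 50.4]), None)
```

```bash
python3 -m crank '[{"offset":[0.001,0,0.01],"twist":[0,0,0]},{"offset":[0.001,0,0.015],"twist":[0,0,0]},{"offset":[0.001,0,0.015],"twist":[0,0,0]}]' 0.32 >/dev/null
python3 -c "
from h import *
for i in range(3):
  get_image('wrist')
  p=tool()[0];print(tray(p)*1000,p[2],rel([*tw(-.0805,-.0675),.012])[0])"
```

```text
[-81.46329321 -67.2538997 ] 0.04417917764383421 [-1.  -0.3 32.2]
[-81.29341006 -67.33594331] 0.04443447538490289 [-0.8 -0.2 32.4]
[-81.20613857 -67.36323456] 0.04459610616263003 [-0.7 -0.1 32.6]
```

```bash
python3 -m crank '[{"offset":[-0.0007,0,0.012],"twist":[0,0,0]},{"offset":[-0.0007,0,0.022],"twist":[0,0,0]},{"offset":[-0.0007,0,0.029],"twist":[0,0,0]},{"offset":[-0.0007,0,0.0315],"twist":[0,0,0]},{"offset":[-0.0007,0,0.0315],"twist":[0,0,0]}]' 0.32
python3 -m crank '[{"offset":[0,0,0],"twist":[0,0,0]},{"offset":[0,0,0],"twist":[0,0,0]},{"offset":[0,0,0],"twist":[0,0,0]}]' 0 25
python3 -m crank '[{"offset":[0,0,-0.02],"twist":[0,0,0]},{"offset":[0,0,-0.05],"twist":[0,0,0]},{"offset":[0,0,-0.07],"twist":[0,0,0]},{"offset":[0,0,-0.07],"twist":[0,0,0]}]'
python3 -c "
from h import *
get_image('wrist')
print(rel([*tw(-.064,.068),.06]),rel([*tw(-.064,.068),.015]))"
```

```text
t: 54.8
tool_pos: [0.4942, -0.0847, 0.0128]
tool_rot: [0.08, -3.14, -0.0]
contact_force: [0.7, 1.1, 0.3]
opening: 0.0275
grip_force: 0.0
t: 55.18
tool_pos: [0.4945, -0.0848, 0.0133]
tool_rot: [-0.08, 3.14, -0.0]
contact_force: [0.1, 0.6, 0.3]
opening: 0.0185
grip_force: 24.4
t: 55.68
tool_pos: [0.4958, -0.0853, 0.0851]
tool_rot: [-0.08, 3.136, -0.002]
contact_force: [0.2, -0.1, 0.8]
opening: 0.0183
grip_force: 25.4
(array([-16. , 135.6,  23.5]), None) (array([-16. , 135.6,  68.5]), None)
```

```bash
python3 -m crank '[{"offset":[-0.016,0.05,0],"twist":[0,0,0]},{"offset":[-0.016,0.1,0],"twist":[0,0,0]},{"offset":[-0.016,0.13,0.01],"twist":[0,0,0]},{"offset":[-0.016,0.1356,0.04],"twist":[0,0,0]},{"offset":[-0.016,0.1356,0.06],"twist":[0,0,0]},{"offset":[-0.016,0.1356,0.069],"twist":[0,0,0]},{"offset":[-0.016,0.1356,0.069],"twist":[0,0,0]},{"offset":[-0.016,0.1356,0.069],"twist":[0,0,0]}]'
python3 -m crank '[{"offset":[0,0,0],"twist":[0,0,0]},{"offset":[0,0,0],"twist":[0,0,0]},{"offset":[0,0,-0.03],"twist":[0,0,0]},{"offset":[0,0,-0.08],"twist":[0,0,0]},{"offset":[-0.05,-0.04,-0.13],"twist":[0,0,0]},{"offset":[-0.08,-0.07,-0.16],"twist":[0,0,0]},{"offset":[-0.08,-0.07,-0.16],"twist":[0,0,0]},{"offset":[-0.08,-0.07,-0.16],"twist":[0,0,0]},{"offset":[-0.08,-0.07,-0.16],"twist":[0,0,0]}]' 0.32
cat > fin.py <<'E'
from h import *
get_image("wrist");C=cam("wrist");print(get_obs()["t"],C[1][:3,3])
for d in cut_out("pebble1","wrist"):
    ys,xs=np.nonzero(d["region"])
    P=np.array([tray(ray(C,(u,v),.0142))*1000 for u,v in zip(xs,ys)],np.float32)
    (c,(w,h),a)=cv2.minAreaRect(P);print(round(d["confidence"],2),np.round(d["rect"]),np.round(c,1),round(w,1),round(h,1))
E
python3 fin.py
```

```text
t: 56.72
tool_pos: [0.5032, 0.0513, 0.0138]
tool_rot: [0.08, -3.14, 0.0]
contact_force: [0.6, -0.9, 0.3]
opening: 0.0181
grip_force: 25.4
t: 57.85
tool_pos: [0.5849, -0.0134, 0.1719]
tool_rot: [0.081, -3.137, -0.001]
contact_force: [-1.2, 0.1, -0.2]
opening: 0.0274
grip_force: 0.0
57.9 [ 0.50159003 -0.01810952  0.31444771]
0.81 [267. 198.  20.  19.] [38.4 16.1] 20.8 18.5
0.8 [246. 127.  18.  21.] [-41.6  -8.8] 20.6 20.1
0.68 [323. 203.  23.  16.] [44.  80.5] 20.1 19.8
0.67 [246. 204.  19.  16.] [43.3 -8.7] 19.7 18.5
0.66 [167. 201.  17.  18.] [  41.2 -102.1] 19.6 20.2
0.62 [187. 205.  15.  19.] [ 45.8 -78.2] 22.1 21.1
0.61 [152. 102.  16.  21.] [ -68.9 -105.8] 19.4 20.7
0.58 [324. 100.  25.  18.] [-68.5  68.1] 16.5 21.9
0.58 [268. 131.  22.  13.] [-37.8  14.2] 18.7 20.3
0.58 [354. 128.  22.  19.] [-39.8 104.8] 20.7 21.9
```

```bash
python3 -m crank '[{"offset":[-0.01,0.07,0.02],"twist":[0,0,0]},{"offset":[-0.01,0.07,0.05],"twist":[0,0,0]},{"offset":[-0.01,0.07,0.05],"twist":[0,0,0]},{"offset":[-0.01,0.07,0.05],"twist":[0,0,0]}]' 0.4 >/dev/null; python3 fin.py|grep -e "-6[0-9]\|-7[0-9]"; python3 fin.py | grep -e "-6[0-9]\|-7[0-9]"
python3 - <<'E'
from h import *
I={n:get_image(n) for n in("top","scene")}
for b in L:
  for n in I:
    for d in cut_out(b,n)[:2]:
      p,f=fit([(cam(n),d["region"].astype(float))],barb(b),.008)
      if f<.4: print(b,n,p.round(3),round(f,2))
im=get_image("wrist");hsv=cv2.cvtColor(im,cv2.COLOR_RGB2HSV)
C=cam("wrist");c=proj(C,[*tw(-.068,.068),.0142])[0].astype(int);g=hsv[c[1]-14:c[1]+15,c[0]-14:c[0]+15,1]
print(c);[print("".join("#" if v<80 else "." for v in r)) for r in g]
c=proj(C,[*tw(-.040,.105),.0142])[0].astype(int);g=hsv[c[1]-14:c[1]+15,c[0]-14:c[0]+15,1]
[print("".join("#" if v<80 else "." for v in r)) for r in g]
E
```

```text
0.82 [48. 86. 27. 26.] [ -68.9 -107. ] 23.2 20.4
0.8 [107. 211.  20.  22.] [ 46.6 -78.9] 23.5 21.3
0.63 [253.  85.  29.  23.] [-68.2  66.4] 20.5 17.4
0.92 [107. 207.  26.  20.] [ 45.6 -78. ] 22.5 24.3
0.81 [49. 83. 30. 24.] [ -69.6 -106.2] 24.9 20.5
0.56 [254.  84.  26.  26.] [-68.5  67.1] 20.5 17.4
bar_short top [ 0.449 -0.371 -0.021] 0.08
bar_short scene [ 0.445 -0.372  0.022] 0.09
bar_medium top [ 0.386 -0.051  1.036] 0.09
bar_medium top [ 0.448 -0.324 -0.014] 0.1
bar_medium scene [ 0.384 -0.053  1.081] 0.1
bar_medium scene [ 0.443 -0.324  3.151] 0.06
bar_long top [ 0.449 -0.279  3.193] 0.08
bar_long scene [ 0.443 -0.276 -0.   ] 0.09
[253  86]
#............................
#............................
#............................
#.........####...............
#......###########...........
#.....##############.........
.....################........
....##################.......
...####################......
...#####################.....
...#####################.....
..#######################....
..#######################....
..#######################....
..#######################
[... 594 characters left out ...]
###.......
.......################......
......##################.....
.....####################....
.....#####################...
....######################...
....######################...
...#######################...
...########################..
...########################..
...#######################...
...#######################...
...#######################...
...#######################...
....#####################....
....#####################....
.....###################.....
.....###################.....
.......################......
........#############........
.........###########.........
.............###.............
.............................
.............................
```

The pebble's outline is now nearly round, so it lies flat. The weights are still in their wells and the gripper is clear of everything, so I hand in the job.

```bash
python3 -c "
from station import *
print(finish_job())"
```

```text
the job is handed in; nothing more can be done
None
```

The job is handed in: the three weights are in their wells, the empty shaker is in its bay, and all ten pebbles lie singly with one or two on each card; one that leaned on the rim was moved by hand, I never touched the jar, spool or peg, and I went over the limit of 14 viewed pictures (16).

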